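Make room for the soup bowl on a crowded tray

ROBOT

A 6-joint arm with a two-finger parallel gripper is mounted at the origin on the work surface. World frame = base frame: x ahead of the robot, y to its left, z up, the work surface at z = 0. Lengths are in m, angles in rad, forces in N, time in s.
With the tool pointing down it reaches from about 0.25 to 0.775 m from the base axis. Payload 4 kg.
Tool frame: the origin (TCP) lies at the very end of the fingers, on their centre line; the grasp point (between the pads) lies 19 mm behind it (env.grasp_offset is the distance from the TCP to the grasp point, in m); y points along the fingers, z is the direction in which the jaws open and shut, and the axes are right-handed (so a half turn about y gives the same grasp; the last joint's range is limited). The gripper opens to 94 mm and grips with 3 to 60 N. Pads are 16 mm wide; open, the fingers measure 119 mm over their backs; the gripper's body (75 mm by 177 mm) begins 78 mm behind the grasp point.
Start: joints at [-1.433, 0.087, 1.371, -0, 1.684, -0.103], TCP at [0.131, -0.534, 0.206] pointing down, gripper open.
Joint ranges: [-3.1, 3.1], [-0.76, 2.03], [0.27, 2.55], [-1.08, 4.22], [0.17, 2.65], [-2.57, 2.57]. Speed limits (rad/s): [2.79, 2.79, 3.14, 3.14, 3.14, 3.14].

INTERFACE

Orientations are given as a unit quaternion [w, x, y, z].
In Python, from workcell import env gives the robot as it stands.
- The arm moves only by the tool send_rows, never from a script. Its argument "motion" is a list of rows, each a list of 3 entries, a list of its own where there are three numbers: the opening, from -1 (shut) to 1 (fully open), so that 0 is half open, then the shift along the tool's x, y, z in cm, then the turn, a rotation vector about the tool's x, y, z in rad. A call has 1 to 5 rows; each row is the pose to reach, as a shift and turn from the pose measured when the call began, along the tool's axes at that moment; what a row does not reach only later rows make up. A row lasts 1/12 s, in which the tool goes at most 41.7 mm and 7.16 degrees, less where a joint would pass 70% of its speed; a pose out of reach is approached as far as the arm can. A call with a gripper value outside its range is refused whole. The fingers move at their own pace and stop on an object; the grip force is fixed at half the most. Time passes only in rows, so rows that repeat a pose let the fingers close. It gives the time, the measured TCP pose, the force and the opening at its end, in the units of the state.
- env.get_state(): the state, without advancing time (a new reading comes with each control period).
- env.snapshot(name): name is "scene" or "side" or "wrist"; returns the picture (420x560x3 uint8, red, green, blue); there is no depth.
- env.calibration(name): a dict with "K" (3x3 intrinsics, pixels), "R" (3x3) and "t" (3): a world point X has camera coordinates R X + t. Camera axes: x right, y down, z forward; pixel columns grow to the right and rows downward; lengths in m; the calibration is good to about 2 mm. The wrist camera is an equidistant fisheye: a pixel r from the principal point sees the ray r / f radians off the axis. A picture is of the moment at which its call begins: read the wrist's pose just before it. calibration takes no time and is no camera call; for the wrist camera it gives the pose at the moment of the call.
- env.finish_job(): hands the job in, once; it reports no verdict.
The state is a dict: "clock": time; "joints": joint angles; "qd": joint speeds; "effort": joint torques, N m; "tool_pos": TCP position; "eef_rot": TCP orientation; "force": force on the tool from outside, world axes, zero at the start; "wrist_torque": the same for the moment, N m; "gripper_width": opening from 0.0 (shut) to 1.0 (fully open).
Only numpy, scipy, OpenCV 4.12 (cv2) and the standard library are available. Lean on these libraries where they do the work, as an engineer would, in place of code of your own. Each camera call takes 0.05 s, during which the arm holds its last target.

TASK

Set the wooden trivet down in the free space on the crowded tray so that it stands level on all four feet, then stand the red bowl on the middle of it. Nothing that already stands on the tray may be touched or shifted, and neither the trivet nor the bowl may be dropped.

Things in the scene. Friction and masses are not known exactly. Their poses are not given: they have to be found in the camera images.
- tray: Dark wooden serving tray, fixed. Outside 340 (x) by 400 (y) mm, rim 10 thick and 30 high, inside 320 by 380; flat floor 8 above the marble. A low steel handle at each y end. Origin: centre of its underside; z up. Seven loose things stand on it in three rows along its x; just one row, not always the same, has room for the trivet. Left of it, beyond world y = 0.52 m, a fixed bread bin 190 high.
- trivet: Loose light wood trivet 150 (x) by 100 (y) by 35 mm high, 260 g. Grid top 13 thick: slats 12 wide along x at y -44, 0, 44; rails 10 wide across at x -70, -38, 38, 70. Pinch the middle slat at its centre: 66 of free length, 32 mm open window each side, down to the table. Feet 16 wide at x +-66, y +-41. Origin: centre of the footprint at the soles, z up. Starts on the marble right of the tray.
- bowl: Loose red plastic soup bowl, double-walled, 160 g. Rim 124 mm across outside, wall 8 thick and nearly upright in the top 20, flat foot 84 across, 58 high, 50 deep inside. Origin: centre of its underside, z along its axis. Starts upright and empty on the marble right of the tray.
- jar_lentils: Loose glass jar with orange contents and a brass twist cap, 66 mm diameter, 80 mm high. Stands on the tray. Origin: centre of its underside.
- jar_peas: Loose glass jar with green contents and a white twist cap, 66 mm diameter, 80 mm high. Stands on the tray. Origin: centre of its underside.
- canister: Loose white ceramic canister with a blue band and a wooden lid with a small knob, 77 mm diameter, 90 mm high over the knob. Stands on the tray. Origin: centre of its underside.
- shaker: Loose glass salt shaker with a steel top, 42 mm diameter, 70 mm high. Stands on the tray. Origin: centre of its underside.
- egg_cup: Loose blue ceramic egg cup, empty, 40 mm diameter at the rim, foot 34 mm, 50 mm high. Stands on the tray. Origin: centre of its underside.
- spoon_holder: Loose white ceramic spoon holder on the tray: open box 84 (x) by 56 (y) by 42 mm high, in it a leaning grey ceramic soup spoon (same body; handle up to 92 mm high at the +x end, within the box's outline). Origin: centre of its underside.
- tongs: Loose stainless tongs lying on the tray along their x, 180 mm long (x -92 to 92), V-shaped: 16 wide at the hinge end (+x), 40 wide at the tips (-x), 27 high, too high for the trivet to stand over. Origin: on the tray's floor below the middle of their length.
Things that resemble listed ones, but are neither listed nor needed, are in the scene too. Leave any orange look-alike of the trivet alone. Of the things that look like the bowl, the largest one is meant.

How it is judged:
By the outcome, as a careful person would: the job done as asked, in the order asked, and still so for the second after the job is handed in, with the robot touching nothing.
It also fails if it takes over 70 s, if anything falls off the work surface, if the arm or the gripper's body presses on something with over 40 N, if the wrist force passes 120 N, or if a joint passes its speed limit or range.

## Working session

There is one attempt and no reset: what is moved stays moved. The work goes in short steps, Python scripts to look and compute and a tool call to move; the robot and the scene stay as the last step left them, time stands still between calls to the robot, and variables do not carry over. Pictures are saved under pics/ and viewed, and the job is handed in when it is done.

Besides the shell and the picture viewer there is one more tool, called as name(argument=value, ...) on one line, values as JSON. send_rows: Moves the arm, as the interface text tells. Its arguments: {"type":"object","properties":{"motion":{"type":"array"}},"required":["motion"]}

```bash
mkdir -p pics; ls
python3 - <<'E'
from workcell import env
import cv2
print(env.get_state())
for n in ("scene","side","wrist"):
    c=env.calibration(n); print(n,c)
    im=env.snapshot(n); cv2.imwrite(f"pics/{n}0.png",im[:,:,::-1])
E
```

```text
pics
{'clock': 0.0, 'joints': array([-1.43311049e+00,  8.79779915e-02,  1.37225032e+00, -5.28046473e-05,
        1.68357351e+00, -1.03079763e-01]), 'qd': array([ 8.69086230e-04,  1.03482750e-03,  2.31230834e-04, -1.48098527e-03,
        1.12720260e-03,  6.29726948e-05]), 'effort': array([-3.34565848e-04, -3.40188289e+01, -3.02427399e+01,  7.18614995e-02,
        3.31228820e-02, -1.74523993e-04]), 'tool_pos': array([ 0.13105888, -0.53359794,  0.2042936 ]), 'eef_rot': array([ 0.08488386, -0.08494799,  0.70276971, -0.70120846]), 'force': array([ 0.31399136,  1.28559584, -0.01096426]), 'wrist_torque': array([-0.01609992,  0.03530849,  0.06308525]), 'gripper_width': 0.9995966608537563}
scene {'K': array([[428.93870706,   0.        , 280.62050151],
       [  0.        , 428.93870706, 207.65337224],
       [  0.        ,   0.        ,   1.        ]]), 'R': array([[ 0.52378968,  0.85180111, -0.0089015 ],
       [ 0.66416999, -0.41491024, -0.62187436],
       [-0.53340659,  0.31981926, -0.78306644]]), 't': array([-0.17174859, -0.36653409,  1.54807164])}
side {'K': array([[386.08238491,   0.        , 273.94837665],
       [  0.        , 386.08238491, 217.18417435],
       [  0.        ,   0.        ,   1.        ]]), 'R': array([[-0.94415344, -0.32933967,  0.01047201],
       [-0.23082784,  0.63839089, -0.73428576],
       [ 0.2351442 , -0.69569566, -0.67875972]]), 't': array([0.46119384, 0.21763988, 0.90142611])}
wrist {'K': array([[325.1922621 ,   0.        , 281.85754158],
       [  0.        , 325.1922621 , 208.00525777],
       [  0.        ,   0.        ,   1.        ]]), 'R': array([[ 0.23922023, -0.97096272, -0.00225401],
       [-0.930253  , -0.22985433,  0.28600059],
       [-0.278214  , -0.06632033, -0.95822679]]), 't': array([-0.54877843, -0.03064424,  0.39317211])}
```

View pics/scene0.png

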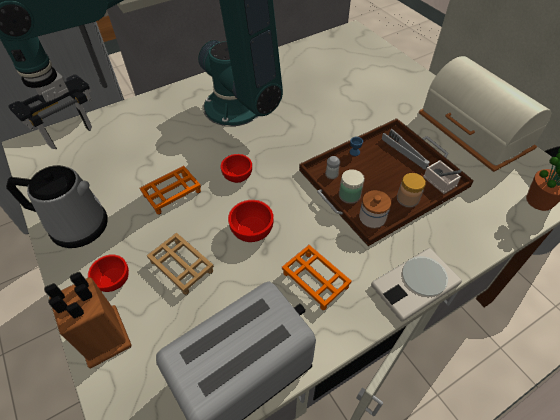

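View pics/side0.png

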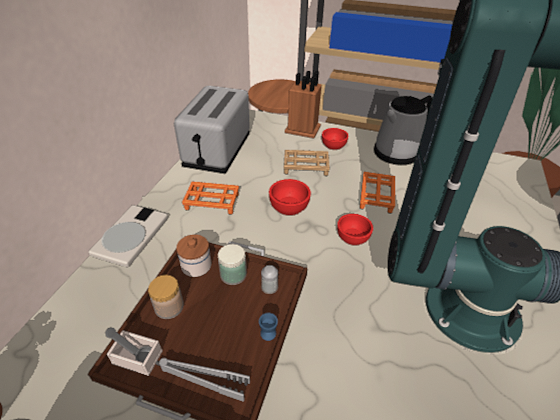

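View pics/wrist0.png

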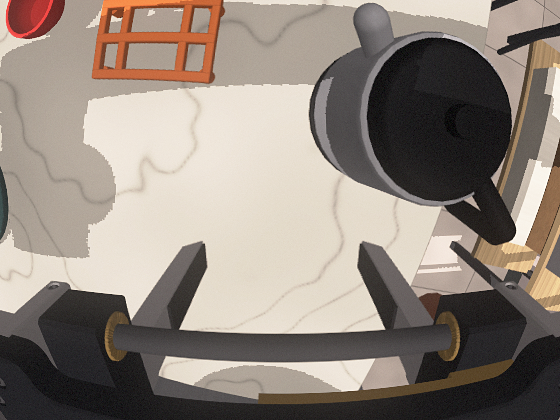

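The scene picture shows three trivets: orange at (170,188), light wood at (180,262), orange at (316,275). The light wood one fits the description. It shows three red bowls at (236,168), (251,221) and (108,272). The one at (251,221) looks largest, which I'll confirm with measurements. On the tray, the tongs and spoon holder fill the far row, and the middle looks free.

```bash
cat > h.py <<'E'
import numpy as np, cv2
from workcell import env
def ray(n,uv,c=None):
    c=c or env.calibration(n); K,R,t=c["K"],c["R"],c["t"]
    d=np.array([(uv[0]-K[0,2])/K[0,0],(uv[1]-K[1,2])/K[1,1],1.])
    if n=="wrist":
        r=np.hypot(d[0],d[1]); d=np.array([d[0]/r*np.sin(r),d[1]/r*np.sin(r),np.cos(r)]) if r>1e-9 else d
    return -R.T@t, R.T@(d/np.linalg.norm(d))
def onz(n,uv,z,c=None):
    o,d=ray(n,uv,c); return o+d*(z-o[2])/d[2]
def proj(n,X,c=None):
    c=c or env.calibration(n); p=c["R"]@np.asarray(X,float)+c["t"]; K=c["K"]
    if n=="wrist":
        r=np.hypot(p[0],p[1]); th=np.arctan2(r,p[2]); return np.array([K[0,2]+K[0,0]*th*p[0]/r,K[1,2]+K[1,1]*th*p[1]/r])
    return np.array([K[0,0]*p[0]/p[2]+K[0,2],K[1,1]*p[1]/p[2]+K[1,2]])
def tri(a,b):
    A=[];B=[]
    for n,uv in (a,b):
        o,d=ray(n,uv); P=np.eye(3)-np.outer(d,d); A.append(P);B.append(P@o)
    X=np.linalg.solve(sum(A),sum(B)); return X
E
python3 - <<'E'
import cv2,numpy as np
from h import *
s=cv2.imread("pics/scene0.png"); d=cv2.imread("pics/side0.png")
cv2.imwrite("pics/c1.png",cv2.resize(s[110:250,295:480],None,fx=4.2,fy=4.2,interpolation=cv2.INTER_CUBIC))
cv2.imwrite("pics/c2.png",cv2.resize(d[225:420,85:315],None,fx=3,fy=3,interpolation=cv2.INTER_CUBIC))
cv2.imwrite("pics/c3.png",cv2.resize(s[145:305,80:360],None,fx=2.8,fy=2.8,interpolation=cv2.INTER_CUBIC))
for n,im in(("scene",s),("side",d)):
    h=cv2.cvtColor(im,cv2.COLOR_BGR2HSV)
    m=(((h[...,0]<4)|(h[...,0]>174))&(h[...,1]>190)&(h[...,2]>60)).astype(np.uint8)
    k,l,st,ce=cv2.connectedComponentsWithStats(m)
    for i in range(1,k):
        if st[i,4]>150: 
            x,y,w,hh=st[i,:4]; print(n,st[i],onz(n,(x,y+hh*.4),.058)[:2],np.linalg.norm(onz(n,(x,y+.4*hh),.058)-onz(n,(x+w,y+.4*hh),.058)))
E
```

```text
scene [221 154  31  28 692] [ 0.29643392 -0.18955349] 0.09287363411466307
scene [ 229  200   44   42 1474] [ 0.48204006 -0.25847287] 0.11931648423725008
scene [  88  255   40   37 1086] [ 0.44374187 -0.63155029] 0.09958598254881287
side [322 128  26  21 403] [ 0.49825399 -0.5375826 ] 0.09149853492733194
side [ 269  179   41   36 1084] [ 0.56619358 -0.17743079] 0.1189931359008181
side [338 214  35  31 817] [ 0.34820893 -0.11014262] 0.09288723673098079
```

View pics/c1.png

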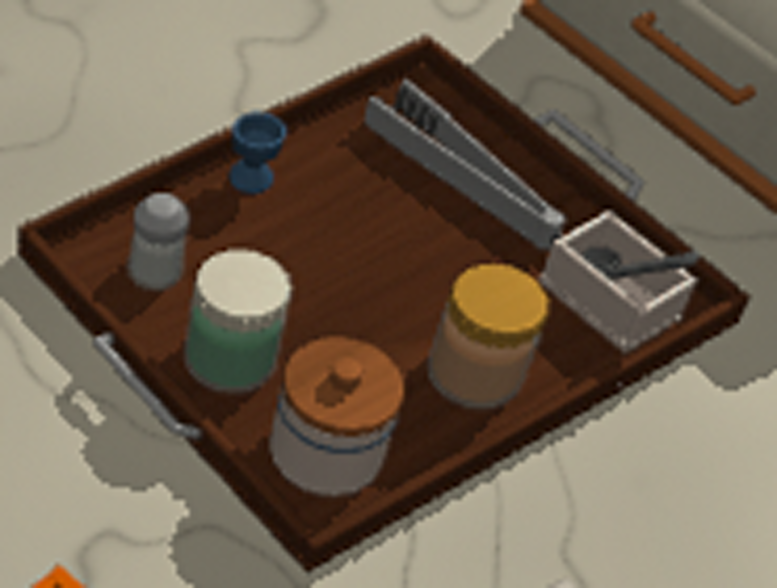

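View pics/c2.png

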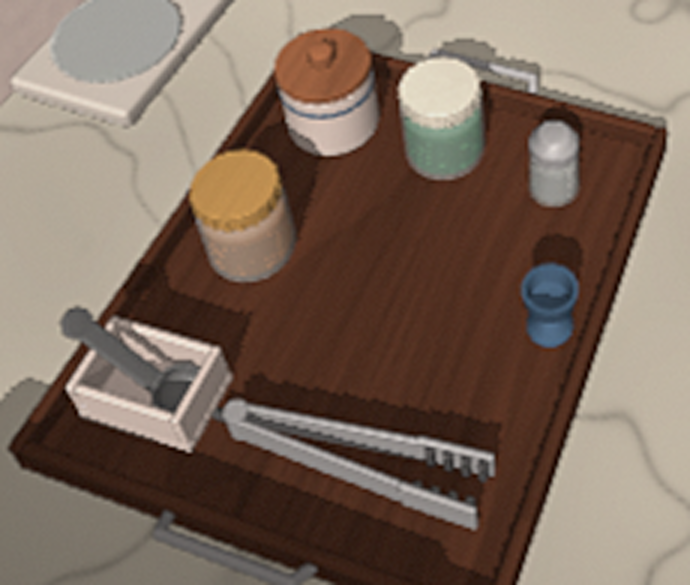

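View pics/c3.png

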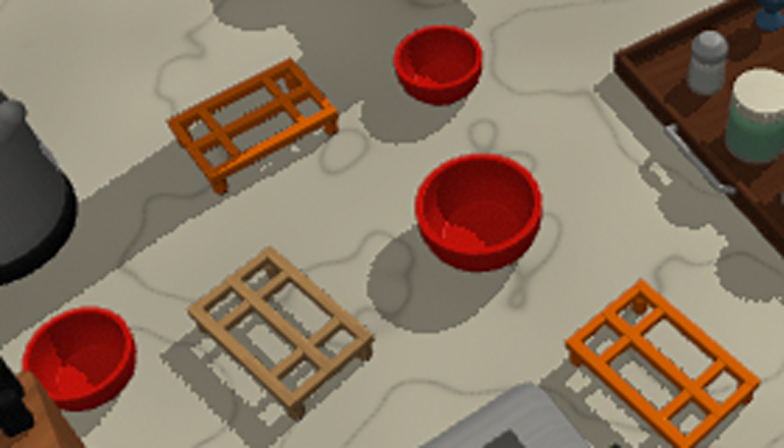

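Crops c1–c3 show the middle row empty between the egg cup (c1 258,150) and the lentil jar (c1 490,330). In y it lies between the tongs/spoon holder and the shaker/peas/canister. By mask, the bowl at (251,221) is 119 mm across against about 93–100 mm for the other two, so it is the one meant.

Run:
```python
from h import *
S=lambda u,v:(295+u/4.2,110+v/4.2); D=lambda u,v:(85+u/3,225+v/3)
T=lambda u,v:(80+u/2.8,145+v/2.8)
print("tray corners at rim top z .030")
for n,uv in(("scene",S(20,230)),("scene",S(427,38)),("scene",S(747,298)),("scene",S(308,553)),("side",D(665,122)),("side",D(12,448)),("side",D(285,55))):
    print(n,onz(n,uv,.030).round(4))
print("tops tri & planes")
P={"lentils":(S(499,300),D(236,185),.088),"peas":(S(244,286),D(441,92),.088),"canister":(S(344,384),D(324,68),None),
"egg":(S(259,136),D(551,288),.058),"shaker":(S(160,215),D(554,140),None)}
for k,(a,b,z) in P.items():
    print(k,tri(("scene",a),("side",b)).round(4), *( [onz("scene",a,z)[:2].round(4),onz("side",b,z)[:2].round(4)] if z else []))
print("tongs tips/hinge")
for n,uv in(("scene",S(378,100)),("scene",S(406,85)),("scene",S(550,215)),("side",D(476,512)),("side",D(494,460)),("side",D(235,408))): print(n,onz(n,uv,.035).round(4))
print("holder top")
for n,uv in(("scene",S(548,265)),("scene",S(610,213)),("scene",S(692,282)),("scene",S(628,332)),("side",D(70,392)),("side",D(190,447)),("side",D(232,375)),("side",D(118,318))): print(n,onz(n,uv,.050).round(4))
print("trivet top corners")
for uv in(T(190,313),T(268,248),T(374,343),T(296,402)): print(onz("scene",uv,.035).round(4))
```

```text
tray corners at rim top z .030
scene [0.3977 0.0266 0.03  ]
scene [0.3922 0.4214 0.03  ]
scene [0.7263 0.4252 0.03  ]
scene [0.7324 0.0258 0.03  ]
side [0.3944 0.0244 0.03  ]
side [0.7187 0.4316 0.03  ]
side [0.7265 0.0632 0.03  ]
tops tri & planes
lentils [0.6636 0.2318 0.0833] [0.6669 0.2286] [0.6601 0.2341]
peas [0.5613 0.0974 0.0805] [0.5672 0.093 ] [0.5574 0.1026]
canister [0.6618 0.1024 0.0767]
egg [0.4269 0.2181 0.0525] [0.4333 0.2148] [0.4241 0.2198]
shaker [0.4652 0.0999 0.0643]
tongs tips/hinge
scene [0.432  0.3356 0.035 ]
scene [0.4303 0.3653 0.035 ]
scene [0.5949 0.3607 0.035 ]
side [0.4191 0.3709 0.035 ]
side [0.4208 0.3368 0.035 ]
side [0.5952 0.3616 0.035 ]
holder top
scene [0.6395 0.3114 0.05  ]
scene [0.6252 0.385  0.05  ]
scene [0.7045 0.3848 0.05  ]
scene [0.7145 0.3138 0.05  ]
side [0.6958 0.3936 0.05  ]
side [0.6017 0.3993 0.05  ]
side [0.6026 0.3479 0.05  ]
side [0.6986 0.3373 0.05  ]
trivet top corners
[ 0.4697 -0.4913  0.035 ]
[ 0.4396 -0.4008  0.035 ]
[ 0.5888 -0.3603  0.035 ]
[ 0.6064 -0.4449  0.035 ]
```

```bash
cat >> h.py <<'E'
from scipy.spatial.transform import Rotation as Ro
def tool():
    s=env.get_state(); q=s["eef_rot"]; return s, s["tool_pos"], Ro.from_quat([q[1],q[2],q[3],q[0]])
def Rt(psi):
    y=np.array([0,0,-1.]);z=np.array([np.cos(psi),np.sin(psi),0]);return Ro.from_matrix(np.column_stack([np.cross(y,z),y,z]))
def go(P,psi):
    s,p,R=tool(); d=R.inv().apply(np.asarray(P)-p)*100; w=(R.inv()*Rt(psi)).as_rotvec()
    z=R.apply([0,0,1]); print("clk %.2f"%s["clock"],"pos",p.round(4),"psi %.3f"%np.arctan2(z[1],z[0]),"ydown",R.apply([0,1,0]).round(3),"w %.3f"%s["gripper_width"],"F",s["force"].round(1))
    print("shift cm",d.round(2),"turn",w.round(3),"rows>=",np.linalg.norm(d)/4.17,np.linalg.norm(w)/.125)
E
python3 - <<'E'
from h import *
for uv in((50,235),(105,235),(78,245)): print("kettle base",onz("scene",uv,0).round(3))
for uv in((30,180),(77,180),(55,170)): print("kettle top z.2",onz("scene",uv,.2).round(3))
for uv in ((80,290),(45,300)): print("knives .25",onz("scene",uv,.2).round(3))
go((.526,-.424,.20),.297+np.pi/2);go((.526,-.424,.20),.297-np.pi/2)
im=cv2.imread("pics/side0.png"); cv2.imwrite("pics/c4.png",cv2.resize(im[140:180,275:335],None,fx=10,fy=10,interpolation=cv2.INTER_CUBIC))
E
```

```text
kettle base [ 0.231 -0.699  0.   ]
kettle base [ 0.313 -0.567  0.   ]
kettle base [ 0.306 -0.641  0.   ]
kettle top z.2 [ 0.223 -0.661  0.2  ]
kettle top z.2 [ 0.285 -0.562  0.2  ]
kettle top z.2 [ 0.221 -0.6    0.2  ]
knives .25 [ 0.592 -0.639  0.2  ]
knives .25 [ 0.577 -0.705  0.2  ]
clk 0.15 pos [ 0.1311 -0.5337  0.2046] psi -1.330 ydown [-0.     0.002 -1.   ] w 1.001 F [-0.5 -0.4 -0.4]
shift cm [-40.97   0.47  -1.24] turn [0.000e+00 3.085e+00 3.000e-03] rows>= 9.82960999083534 24.682952165234262
clk 0.15 pos [ 0.1311 -0.5337  0.2046] psi -1.330 ydown [-0.     0.002 -1.   ] w 1.001 F [-0.5 -0.4 -0.4]
shift cm [-40.97   0.47  -1.24] turn [ 0.002 -0.056 -0.   ] rows>= 9.82960999083534 0.4499850789556644
```

View pics/c4.png

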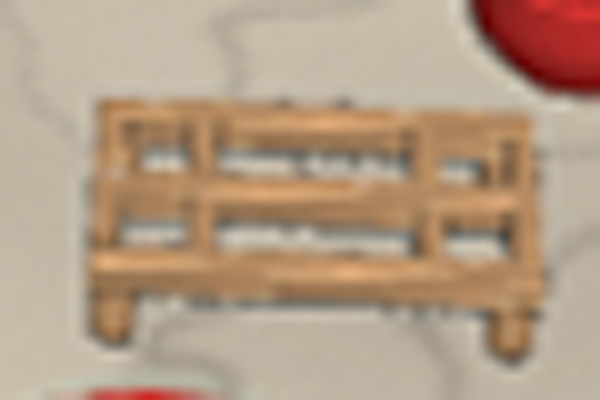

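The crop confirms the light wood trivet (side 305,161), with three long slats. Next I go to a hover above it, swinging wide of the kettle.

send_rows(motion=[[1, [0, -1, -4], [0, 0, 0]], [1, [-1, -3, -7], [0, 0, 0]], [1, [-5, -3, -7], [0, 0, 0]], [1, [-9, -3, -7], [0, 0, 0]], [0.5, [-13, -3, -7], [0, 0, 0]]])

```text
clock: 0.57
tool_pos: [0.2414, -0.4342, 0.2354]
eef_rot: [0.084, -0.084, 0.702, -0.702]
force: [0.7, -0.4, -1.2]
gripper_width: 0.96
```

send_rows(motion=[[0, [-4, 0, 0], [0, 0, 0]], [-0.3, [-8, 0, 0], [0, 0, 0]], [-0.4, [-12, 0, 0], [0, 0, 0]], [-0.4, [-16, 0, 0], [0, 0, 0]], [-0.4, [-20, 0, 0], [0, 0, 0]]])

```text
clock: 0.98
tool_pos: [0.4375, -0.3859, 0.2351]
eef_rot: [0.084, -0.084, 0.702, -0.702]
force: [-0.1, -0.4, 0.7]
gripper_width: 0.612
```

Run:
```python
from h import *
go((.526,-.424,.20),.297-np.pi/2)
```

```text
clk 0.98 pos [ 0.4375 -0.3859  0.2351] psi -1.332 ydown [-0.     0.001 -1.   ] w 0.612 F [-0.1 -0.4  0.7]
shift cm [-7.7  3.5  5.8] turn [ 0.001 -0.058 -0.   ] rows>= 2.459641768229882 0.46575038849311984
```

send_rows(motion=[[-0.4, [-2.6, 1.2, 2], [0, -0.02, 0]], [-0.4, [-5.2, 2.4, 4], [0, -0.04, 0]], [-0.4, [-7.7, 3.5, 5.8], [0, -0.058, 0]], [-0.4, [-7.7, 3.5, 5.8], [0, -0.058, 0]], [-0.4, [-7.7, 3.5, 5.8], [0, -0.058, 0]]])

```text
clock: 1.4
tool_pos: [0.5262, -0.4233, 0.1958]
eef_rot: [0.103, -0.106, 0.701, -0.697]
force: [-0.5, 0.2, -0.3]
gripper_width: 0.308
```

Run:
```python
from h import *
import json
c=env.calibration("wrist"); im=env.snapshot("wrist")[:,:,::-1]; cv2.imwrite("pics/w1.png",im)
json.dump({k:np.asarray(v).tolist() for k,v in c.items()},open("w1.json","w"))
go((.526,-.424,.20),.297-np.pi/2)
```

```text
clk 1.45 pos [ 0.5257 -0.4237  0.1984] psi -1.274 ydown [-0.003  0.003 -1.   ] w 0.303 F [-0.2  0.1  0.1]
shift cm [-0.02 -0.16  0.04] turn [ 0.003 -0.     0.002] rows>= 0.04090964969876113 0.03077546273831398
```

View pics/w1.png

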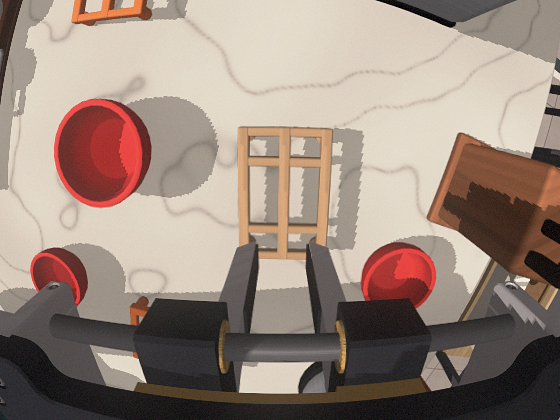

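The wrist view shows the light wood trivet's top between corners (239,127), (331,128), (326,260) and (239,258), with its middle slat near column 285. The big bowl is at (103,153).

Run:
```python
from h import *
import json
c={k:np.array(v) for k,v in json.load(open("w1.json")).items()}
im=cv2.imread("pics/w1.png"); h=cv2.cvtColor(im,cv2.COLOR_BGR2HSV)
# rim ellipse of big bowl and slat points
for uv in((239,127),(331,128),(327,260),(240,259),(284.5,128),(285,160),(283,227),(283.5,258)): print(uv,onz("wrist",uv,.035,c).round(4))
m=(((h[...,0]<5)|(h[...,0]>174))&(h[...,1]>150)&(h[...,2]>60)).astype(np.uint8)
k,l,st,ce=cv2.connectedComponentsWithStats(m)
i=[i for i in range(1,k) if st[i,0]<100 and st[i,1]<120 and st[i,4]>1000][0]
ct=max(cv2.findContours((l==i).astype(np.uint8),0,1)[0],key=len)[:,0]
# outline points that are rim: fit circle on z=.058 plane
P=np.array([onz("wrist",p,.058,c)[:2] for p in ct])
A=np.c_[2*P,np.ones(len(P))]; s=np.linalg.lstsq(A,(P**2).sum(1),rcond=None)[0]; r=np.sqrt(s[2]+s[:2]@s[:2])
print("bowl",s[:2],r,"resid",np.abs(np.linalg.norm(P-s[:2],axis=1)-r).max())
crop=cv2.resize(im[110:275,220:345],None,fx=3.6,fy=3.6,interpolation=cv2.INTER_CUBIC); cv2.imwrite("pics/c5.png",crop)
```

```text
(239, 127) [ 0.5789 -0.3589  0.035 ]
(331, 128) [ 0.6063 -0.4509  0.035 ]
(327, 260) [ 0.4628 -0.4965  0.035 ]
(240, 259) [ 0.434  -0.3992  0.035 ]
(284.5, 128) [ 0.5914 -0.4047  0.035 ]
(285, 160) [ 0.5593 -0.4152  0.035 ]
(283, 227) [ 0.487  -0.4353  0.035 ]
(283.5, 258) [ 0.4506 -0.4471  0.035 ]
bowl [ 0.51370309 -0.21264472] 0.06240943582276058 resid 0.0056844534359189736
```

View pics/c5.png

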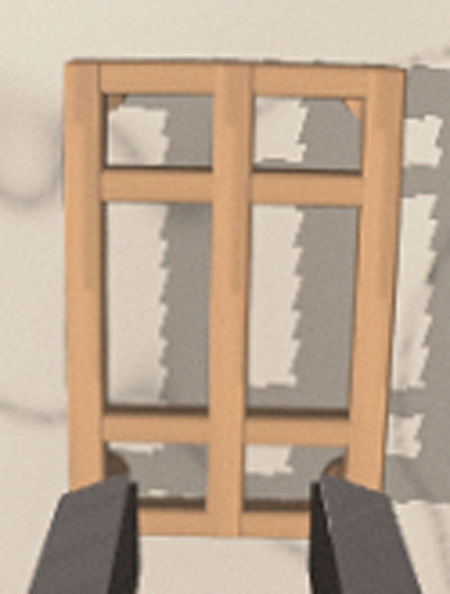

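Run:
```python
from h import *
go((.521,-.426,.011),.292-np.pi/2)
```

```text
clk 1.45 pos [ 0.5257 -0.4237  0.1984] psi -1.274 ydown [-0.003  0.003 -1.   ] w 0.303 F [-0.2  0.1  0.1]
shift cm [ 0.48 18.74  0.15] turn [0.003 0.005 0.002] rows>= 4.494896921880871 0.04986349584454478
```

send_rows(motion=[[-0.4, [0.5, 4, 0.15], [0.003, 0.005, 0.002]], [-0.4, [0.5, 8, 0.15], [0.003, 0.005, 0.002]], [-0.4, [0.5, 11, 0.15], [0.003, 0.005, 0.002]], [-0.4, [0.5, 13, 0.15], [0.003, 0.005, 0.002]], [-0.4, [0.5, 13, 0.15], [0.003, 0.005, 0.002]]])

```text
clock: 1.87
tool_pos: [0.5172, -0.4239, 0.0641]
eef_rot: [0.1, -0.104, 0.702, -0.697]
force: [-0.9, 1.0, -1.3]
gripper_width: 0.301
```

Run:
```python
from h import *
im=env.snapshot("wrist")[:,:,::-1]; cv2.imwrite("pics/w2.png",im)
go((.521,-.426,.011),.292-np.pi/2)
```

```text
clk 1.92 pos [ 0.5187 -0.4252  0.0674] psi -1.280 ydown [-0.003  0.003 -1.   ] w 0.302 F [-0.4  0.7  0.5]
shift cm [-0.21  5.64  0.16] turn [ 0.004 -0.001  0.002] rows>= 1.3537200196318917 0.03399995298799035
```

View pics/w2.png

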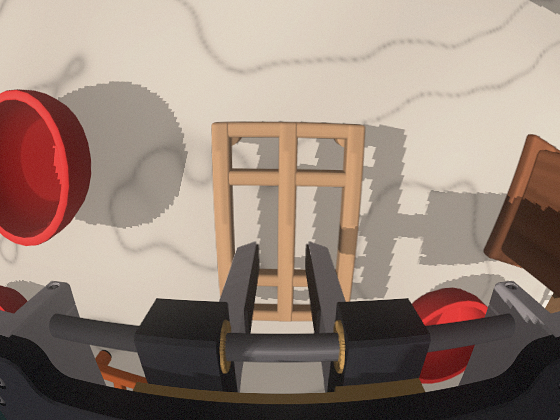

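The slat (column 286) lies between the fingertips (columns 258 and 308), so I go down and close.

send_rows(motion=[[-0.4, [-0.2, 3, 0.15], [0.003, 0, 0.002]], [-0.4, [-0.2, 5, 0.15], [0.003, 0, 0.002]], [-0.4, [-0.2, 5.6, 0.15], [0.003, 0, 0.002]], [-0.4, [-0.2, 5.6, 0.15], [0.003, 0, 0.002]], [-0.4, [-0.2, 5.6, 0.15], [0.003, 0, 0.002]]])

```text
clock: 2.33
tool_pos: [0.5218, -0.427, 0.0144]
eef_rot: [-0.103, 0.101, -0.699, 0.701]
force: [0.8, -0.2, 0.1]
gripper_width: 0.298
```

send_rows(motion=[[-1, [0, 0, 0], [0, 0, 0]], [-1, [0, 0, 0], [0, 0, 0]], [-1, [0, 0, 0], [0, 0, 0]], [-1, [0, 0, 0], [0, 0, 0]], [-1, [0, 0, 0], [0, 0, 0]]])

```text
clock: 2.75
tool_pos: [0.5227, -0.4269, 0.0172]
eef_rot: [-0.104, 0.101, -0.698, 0.701]
force: [-0.8, 3.9, 6.6]
gripper_width: 0.122
```

Run:
```python
from h import *
im=env.snapshot("wrist")[:,:,::-1]; cv2.imwrite("pics/w3.png",im)
go((.521,-.426,.011),.292-np.pi/2)
```

```text
clk 2.80 pos [ 0.5227 -0.4269  0.0172] psi -1.280 ydown [ 0.005 -0.003 -1.   ] w 0.122 F [-1.9  2.3  7.1]
shift cm [ 0.14  0.62 -0.14] turn [-0.004 -0.002 -0.004] rows>= 0.15622460459697704 0.04927241530895975
```

View pics/w3.png

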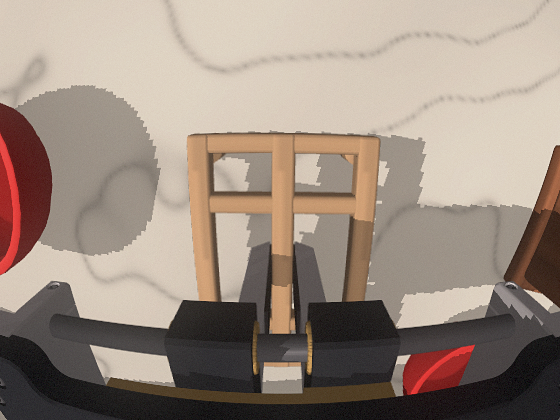

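send_rows(motion=[[-1, [0, -2, 0], [0, 0, 0]], [-1, [0, -5, 0], [0, 0, 0]], [-1, [0, -9, 0], [0, 0, 0]], [-1, [0, -13, 0], [0, 0, 0]], [-1, [0, -17, 0], [0, 0, 0]]])

```text
clock: 3.22
tool_pos: [0.5214, -0.4262, 0.1885]
eef_rot: [-0.104, 0.101, -0.699, 0.701]
force: [0.8, -0.5, -2.3]
gripper_width: 0.124
```

Run:
```python
from h import *
im=env.snapshot("wrist")[:,:,::-1]; cv2.imwrite("pics/w4.png",im)
im=env.snapshot("side")[:,:,::-1]; cv2.imwrite("pics/s4.png",im)
go((.545,.1,.20),-np.pi/2)
```

```text
clk 3.32 pos [ 0.5248 -0.4294  0.1981] psi -1.280 ydown [ 0.018 -0.016 -1.   ] w 0.124 F [ 1.1 -1.2 -0.9]
shift cm [-17.1   -0.99 -50.13] turn [-0.019  0.29  -0.016] rows>= 12.703537591431362 2.3317672157593394
```

View pics/w4.png

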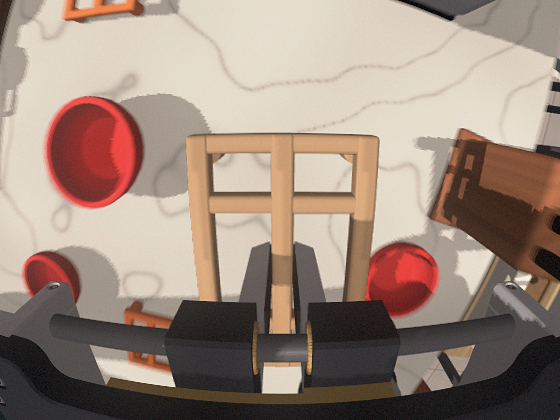

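View pics/s4.png

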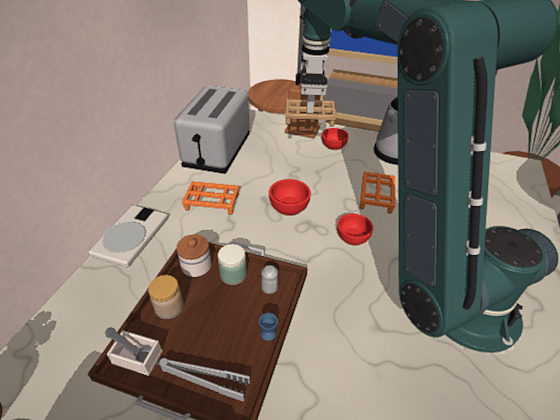

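The trivet is held straight: its corners are at (190,135) and (378,136) in the wrist view, as before the lift. I carry it over to the tray.

send_rows(motion=[[-1, [-1, -0.2, -3.2], [-0.01, 0.05, -0.01]], [-1, [-2.3, -0.4, -6.8], [-0.02, 0.1, -0.02]], [-1, [-3.6, -0.6, -10.6], [-0.02, 0.15, -0.02]], [-1, [-4.9, -0.8, -14.4], [-0.02, 0.2, -0.02]], [-1, [-6.2, -1, -18], [-0.02, 0.25, -0.02]]])

```text
clock: 3.73
tool_pos: [0.5318, -0.237, 0.2036]
eef_rot: [0.011, -0.016, 0.708, -0.706]
force: [1.4, -0.1, -1.7]
gripper_width: 0.128
```

Run:
```python
from h import *
go((.545,.1,.20),-np.pi/2)
```

```text
clk 3.73 pos [ 0.5318 -0.237   0.2036] psi -1.533 ydown [-0.006  0.002 -1.   ] w 0.128 F [ 1.4 -0.1 -1.7]
shift cm [ -2.58   0.4  -33.63] turn [0.002 0.037 0.006] rows>= 8.089077332942242 0.30450910766741646
```

send_rows(motion=[[-1, [-0.3, 0.1, -4], [0, 0.01, 0]], [-1, [-0.6, 0.1, -8], [0, 0.02, 0]], [-1, [-0.9, 0.2, -12], [0, 0.03, 0]], [-1, [-1.2, 0.2, -16], [0, 0.037, 0]], [-1, [-1.6, 0.2, -20], [0, 0.037, 0]]])

```text
clock: 4.15
tool_pos: [0.5394, -0.0347, 0.2003]
eef_rot: [-0.003, -0.003, 0.708, -0.707]
force: [1.0, 0.4, -3.3]
gripper_width: 0.126
```

send_rows(motion=[[-1, [-0.3, 0, -4], [0, 0, 0]], [-1, [-0.6, 0, -8], [0, 0, 0]], [-1, [-0.9, 0, -11.6], [0, 0, 0]], [-1, [-0.9, 0, -13.6], [0, 0, 0]], [-1, [-0.9, 0, -13.6], [0, 0, 0]]])

```text
clock: 4.57
tool_pos: [0.5474, 0.1058, 0.1987]
eef_rot: [-0.001, -0.006, 0.708, -0.706]
force: [-0.2, -1.3, -1.4]
gripper_width: 0.125
```

Run:
```python
from h import *
import json
c=env.calibration("wrist");im=env.snapshot("wrist")[:,:,::-1]; cv2.imwrite("pics/w5.png",im)
json.dump({k:np.asarray(v).tolist() for k,v in c.items()},open("w5.json","w"))
go((.545,.1,.20),-np.pi/2)
```

```text
clk 4.62 pos [0.5476 0.1032 0.1989] psi -1.567 ydown [-0.01   0.001 -1.   ] w 0.126 F [-0.  -0.7 -2.2]
shift cm [ 0.27 -0.11  0.32] turn [0.001 0.004 0.01 ] rows>= 0.10349837753769585 0.08785318147606778
```

View pics/w5.png

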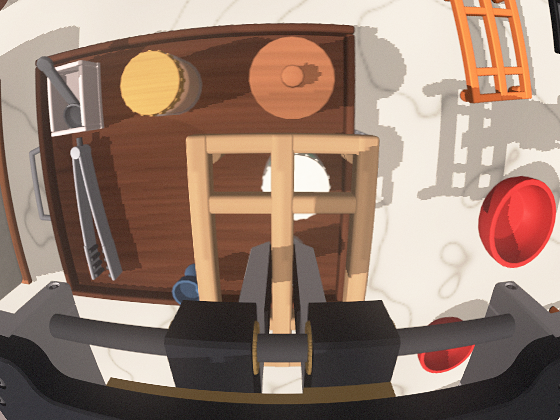

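The wrist view shows the tray with the lentil cap (153,83), canister lid (292,77), tongs from (75,152) to (118,276), spoon holder (76,98) and egg cup (187,287).

Run:
```python
from h import *
import json
c={k:np.array(v) for k,v in json.load(open("w5.json")).items()}
def f(name,uv,z): print(name,onz("wrist",uv,z,c)[:2].round(4))
f("lentil cap ctr",(152,83),.088)
f("lentil cap L",(120,84),.088);f("lentil cap R",(184,82),.088)
f("lentil cap bot",(155,115),.088)
f("canister bot edge lid",(292,118),.085); f("can ctr",(292,77),.083)
f("peas far",(297,152),.088)
f("egg rim far",(189,266),.058); f("egg left",(172,287),.058)
f("tong tip outer",(118,276),.035);f("tong hinge",(75,152),.035);f("tong tip in floor",(120,277),.008)
f("holder near corner",(102,127),.05);f("holder",(99,64),.05);f("holder",(50,135),.05)
f("tray corner TL",(38,60),.03);f("TR",(353,27),.03);f("BL",(73,296),.03)
print("egg seen also scene/side avg (.4286,.2173)")
im=cv2.imread("pics/w5.png");cv2.imwrite("pics/c6.png",cv2.resize(im[20:310,30:240],None,fx=2,fy=2))
```

```text
lentil cap ctr [0.6624 0.2267]
lentil cap L [0.665 0.261]
lentil cap R [0.6608 0.1952]
lentil cap bot [0.6321 0.2244]
canister bot edge lid [0.6258 0.0979]
can ctr [0.663  0.0982]
peas far [0.5954 0.0932]
egg rim far [0.4637 0.2115]
egg left [0.4341 0.2365]
tong tip outer [0.4303 0.3231]
tong hinge [0.5962 0.3601]
tong tip in floor [0.413  0.3372]
holder near corner [0.6238 0.307 ]
holder [0.6955 0.3089]
holder [0.6212 0.3872]
tray corner TL [0.7224 0.4225]
TR [0.7273 0.0321]
BL [0.3842 0.4189]
egg seen also scene/side avg (.4286,.2173)
```

View pics/c6.png

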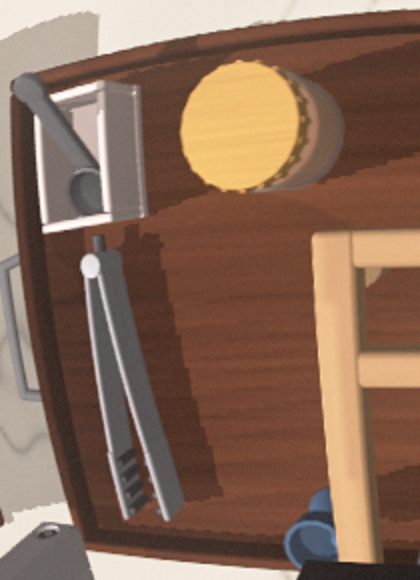

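Run:
```python
from h import *
import json
c={k:np.array(v) for k,v in json.load(open("w5.json")).items()}
def f(name,uv,z): print(name,onz("wrist",uv,z,c)[:2].round(4))
f("egg rim ctr",(186,292),.058);f("egg rim far",(187,280),.058);f("egg left",(172,290),.058);f("foot far",(191,264.5),.01)
f("lentil base near edge?",(178,115),.012)
f("trivet far corners TL",(189,136),.198);f("TR",(378,137),.198)
print(proj("wrist",(.545,.1032,.2),c))
# tongs edges
f("tong edge",(122,270),.035);f("tong edge mid",(105,205),.035)
# trivet slat far end at top height relative to TCP: z = tcp-.0172+.035
z=.1989-.0172+.035
for uv in((188,136),(379,137),(273,135),(294,135),(210,203),(357,203)): f("triv top",uv,z)
```

```text
egg rim ctr [0.4283 0.2195]
egg rim far [0.4451 0.2161]
egg left [0.4299 0.2371]
foot far [0.4407 0.2243]
lentil base near edge? [0.6302 0.2265]
trivet far corners TL [0.6192 0.1589]
TR [0.6195 0.0521]
[286.36971839 259.37632077]
tong edge [0.44   0.3147]
tong edge mid [0.5286 0.3233]
triv top [0.6206 0.154 ]
triv top [0.6209 0.0572]
triv top [0.6204 0.1108]
triv top [0.6205 0.1004]
triv top [0.5852 0.1439]
triv top [0.5859 0.0667]
```

Run:
```python
from h import *
go((.541,.222,.20),-np.pi/2)
```

```text
clk 4.62 pos [0.5476 0.1032 0.1989] psi -1.567 ydown [-0.01   0.001 -1.   ] w 0.126 F [-0.  -0.7 -2.2]
shift cm [  0.62  -0.09 -11.88] turn [0.001 0.004 0.01 ] rows>= 2.852754716393855 0.08785318147606778
```

send_rows(motion=[[-1, [0.2, 0, -3], [0, 0, 0.005]], [-1, [0.4, 0, -6.5], [0, 0.004, 0.01]], [-1, [0.6, 0, -9.5], [0, 0.004, 0.01]], [-1, [0.6, 0, -11.9], [0, 0.004, 0.01]], [-1, [0.6, 0, -11.9], [0, 0.004, 0.01]]])

```text
clock: 5.03
tool_pos: [0.5406, 0.2249, 0.1978]
eef_rot: [0.001, -0.002, 0.708, -0.706]
force: [-0.7, 0.2, -2.9]
gripper_width: 0.125
```

Run:
```python
from h import *
import json
c=env.calibration("wrist");im=env.snapshot("wrist")[:,:,::-1]; cv2.imwrite("pics/w6.png",im)
json.dump({k:np.asarray(v).tolist() for k,v in c.items()},open("w6.json","w"))
go((.541,.222,.20),-np.pi/2)
```

```text
clk 5.08 pos [0.5409 0.2226 0.1979] psi -1.569 ydown [-0.002  0.    -1.   ] w 0.126 F [-0.2 -1.  -2. ]
shift cm [-0.01 -0.21  0.06] turn [0.    0.002 0.002] rows>= 0.0529525902920591 0.018001046026608132
```

View pics/w6.png

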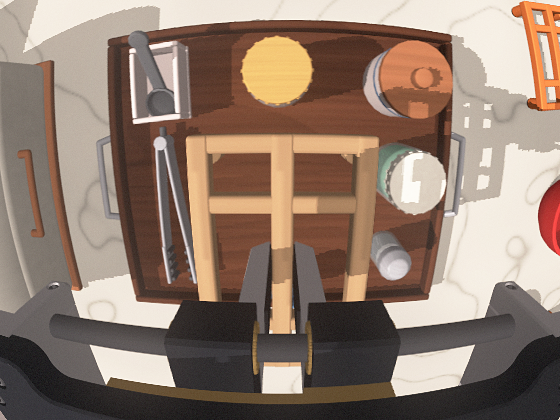

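The trivet now hangs over the free space, with the lentil cap at (277,70), peas cap (418,180), shaker (393,262) and the tongs edge from (172,145) to (196,282). I'll recheck the clearances from here.

Run:
```python
from h import *
import json
c={k:np.array(v) for k,v in json.load(open("w6.json")).items()}
def f(name,uv,z): print(name,onz("wrist",uv,z,c)[:2].round(4))
f("lentil near",(277,106),.088);f("lentil ctr",(277,70),.088)
f("peas cap ctr",(417,181),.088);f("shaker top",(395,264),.075);f("can lid ctr",(413,78),.083);f("can left base",(365,92),.02)
f("peas base L",(378,160),.02)
f("tong edge tip",(196,281),.035);f("tong edge mid",(181,200),.035);f("holder corner",(189,116),.05);f("holder corner base",(190,118),.012)
for uv in((188,136),(379,137)): f("triv top",uv,.1979-.0172+.035)
f("TL",(110,42),.03);f("TR",(452,37),.03);f("BR",(430,299),.03)
```

```text
lentil near [0.6306 0.2301]
lentil ctr [0.6629 0.2302]
peas cap ctr [0.5651 0.0954]
shaker top [0.4708 0.1029]
can lid ctr [0.6633 0.1034]
can left base [0.6506 0.1346]
peas base L [0.5745 0.1164]
tong edge tip [0.4268 0.3311]
tong edge mid [0.5302 0.3394]
holder corner [0.6235 0.3207]
holder corner base [0.6211 0.3307]
triv top [0.6137 0.2731]
triv top [0.6137 0.1759]
TL [0.7193 0.425 ]
TR [0.7264 0.0305]
BR [0.3916 0.0235]
```

send_rows(motion=[[-1, [0, 3, 0], [0, 0.002, 0.002]], [-1, [0, 6.5, 0], [0, 0.002, 0.002]], [-1, [0, 10, 0], [0, 0.002, 0.002]], [-1, [0, 13, 0], [0, 0.002, 0.002]], [-1, [0, 14.5, 0], [0, 0.002, 0.002]]])

```text
clock: 5.5
tool_pos: [0.5378, 0.219, 0.0472]
eef_rot: [0.004, 0.002, -0.706, 0.708]
force: [-0.3, -0.5, -3.1]
gripper_width: 0.124
```

send_rows(motion=[[-1, [0, 0, 0], [0, 0, 0]], [-1, [0, 0, 0], [0, 0, 0]]])

```text
clock: 5.67
tool_pos: [0.5364, 0.2161, 0.0447]
eef_rot: [0.006, 0.003, -0.705, 0.709]
force: [-1.1, -0.3, -2.5]
gripper_width: 0.126
```

Run:
```python
from h import *
im=env.snapshot("wrist")[:,:,::-1]; cv2.imwrite("pics/w7.png",im)
im=env.snapshot("side")[:,:,::-1]; cv2.imwrite("pics/s7.png",cv2.resize(im[180:420,60:330],None,fx=2.4,fy=2.4))
go((.541,.222,.025),-np.pi/2)
```

```text
clk 5.77 pos [0.539  0.2179 0.0484] psi -1.575 ydown [-0.006 -0.004 -1.   ] w 0.124 F [-0.4 -0.1 -1.8]
shift cm [-0.21  2.34 -0.42] turn [-0.004 -0.004  0.006] rows>= 0.57213250210179 0.06455391897351051
```

View pics/w7.png

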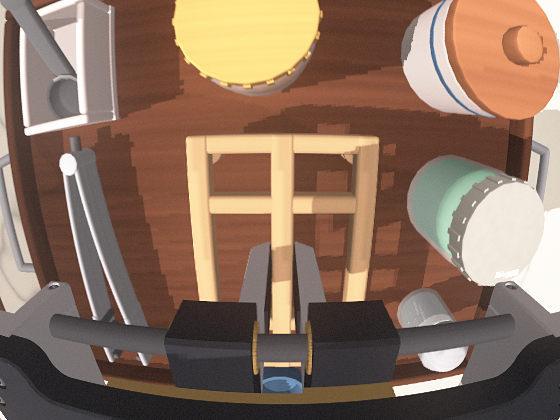

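View pics/s7.png

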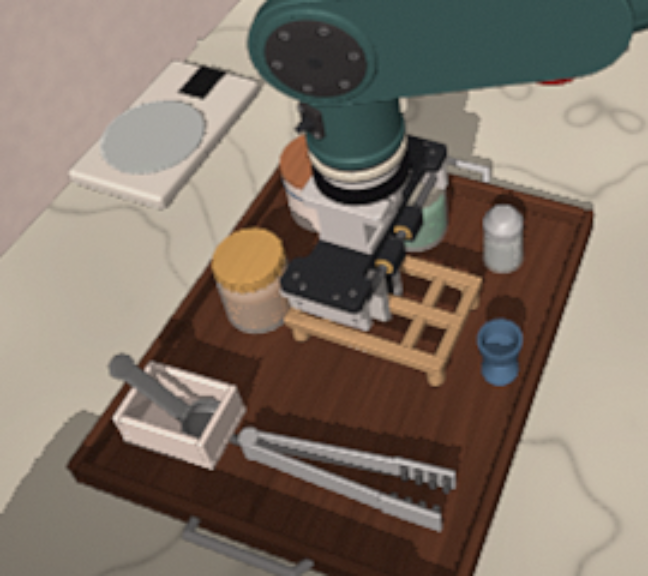

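The trivet is above clear floor, well short of the lentil jar (near edge at row 95 against trivet edge row 136) and the egg cup. I lower it gently.

send_rows(motion=[[-1, [-0.1, 0.6, -0.4], [-0.004, -0.004, 0.006]], [-1, [-0.1, 1.2, -0.4], [-0.004, -0.004, 0.006]], [-1, [-0.1, 1.7, -0.4], [-0.004, -0.004, 0.006]], [-1, [-0.1, 1.9, -0.4], [-0.004, -0.004, 0.006]]])

```text
clock: 6.1
tool_pos: [0.5395, 0.2218, 0.0288]
eef_rot: [0.0, 0.0, -0.707, 0.707]
force: [-0.1, -0.4, -2.5]
gripper_width: 0.125
```

send_rows(motion=[[-1, [0, 0, 0], [0, 0, 0]], [-1, [0, 0, 0], [0, 0, 0]]])

```text
clock: 6.27
tool_pos: [0.5392, 0.2219, 0.0285]
eef_rot: [0.0, 0.0, -0.707, 0.707]
force: [-0.1, 0.8, -1.9]
gripper_width: 0.124
```

Run:
```python
from h import *
go((.541,.222,.025),-np.pi/2)
```

```text
clk 6.27 pos [0.5392 0.2219 0.0285] psi -1.571 ydown [-0.001 -0.    -1.   ] w 0.124 F [-0.1  0.8 -1.9]
shift cm [-0.18  0.35 -0.01] turn [-0.     0.     0.001] rows>= 0.09332387322460287 0.008087404776488897
```

Still hanging (−2 N is its own weight). I go down in 1 mm steps until it touches.

send_rows(motion=[[-1, [0, 0.1, 0], [0, 0, 0]], [-1, [0, 0.2, 0], [0, 0, 0]], [-1, [0, 0.25, 0], [0, 0, 0]]])

```text
clock: 6.52
tool_pos: [0.5393, 0.2219, 0.026]
eef_rot: [0.0, 0.0, -0.707, 0.707]
force: [0.4, 0.9, -1.8]
gripper_width: 0.123
```

send_rows(motion=[[-1, [0, 0.1, 0], [0, 0, 0]], [-1, [0, 0.2, 0], [0, 0, 0]]])

```text
clock: 6.68
tool_pos: [0.5394, 0.222, 0.0252]
eef_rot: [0.0, 0.0, -0.707, 0.707]
force: [-4.3, -1.1, 7.6]
gripper_width: 0.12
```

Contact: +7.6 N at z = 0.025, where I expected it. I open to the same gap that fits the windows, then check before rising.

send_rows(motion=[[-0.7, [0, 0, 0], [0, 0, 0]], [-0.4, [0, 0, 0], [0, 0, 0]], [-0.4, [0, 0, 0], [0, 0, 0]], [-0.4, [0, 0, 0], [0, 0, 0]], [-0.4, [0, 0, 0], [0, 0, 0]]])

```text
clock: 7.1
tool_pos: [0.5395, 0.222, 0.0252]
eef_rot: [0.0, 0.0, -0.707, 0.707]
force: [-0.1, -0.3, -0.4]
gripper_width: 0.299
```

Run:
```python
from h import *
im=env.snapshot("wrist")[:,:,::-1]; cv2.imwrite("pics/w8.png",im)
go((.541,.222,.2),-np.pi/2)
```

```text
clk 7.15 pos [0.5394 0.222  0.0251] psi -1.570 ydown [-0. -0. -1.] w 0.300 F [-1.  -0.1 -0.9]
shift cm [ -0.15 -17.49   0.  ] turn [-0.  0.  0.] rows>= 4.193671578708596 0.00483392437501749
```

View pics/w8.png

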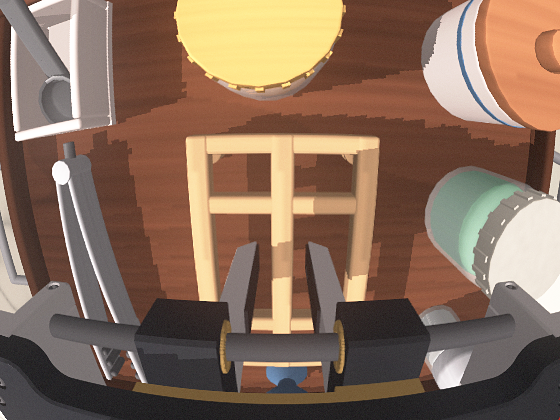

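Fingers are free on both sides of the slat (tips at columns 255 and 310, slat at 283). I rise straight up.

send_rows(motion=[[-0.4, [0, -2, 0], [0, 0, 0]], [-0.4, [0, -5.5, 0], [0, 0, 0]], [-0.4, [0, -9.5, 0], [0, 0, 0]], [-0.4, [0, -13.5, 0], [0, 0, 0]], [-0.4, [0, -18, 0], [0, 0, 0]]])

```text
clock: 7.57
tool_pos: [0.5389, 0.2218, 0.2029]
eef_rot: [0.001, 0.001, -0.707, 0.707]
force: [0.7, 1.0, -0.1]
gripper_width: 0.297
```

send_rows(motion=[[-0.4, [0, -2, 4], [0, 0, 0]], [-0.4, [0, -2, 8], [0, 0, 0]], [-0.4, [0, -2, 12], [0, 0, 0]], [-0.4, [0, -2, 14], [0, 0, 0]], [-0.4, [0, -2, 14], [0, 0, 0]]])

```text
clock: 7.98
tool_pos: [0.5391, 0.0778, 0.2234]
eef_rot: [0.002, -0.002, -0.706, 0.708]
force: [-0.0, -0.0, -0.3]
gripper_width: 0.301
```

Run:
```python
from h import *
import json
c=env.calibration("wrist");im=env.snapshot("wrist")[:,:,::-1]; cv2.imwrite("pics/w9.png",im)
json.dump({k:np.asarray(v).tolist() for k,v in c.items()},open("w9.json","w"))
go((.541,.222,.2),-np.pi/2)
im=env.snapshot("side")[:,:,::-1]; cv2.imwrite("pics/s9.png",cv2.resize(im[150:420,60:330],None,fx=2.2,fy=2.2)); cv2.imwrite("pics/s9f.png",im)
```

```text
clk 8.03 pos [0.539  0.0801 0.2231] psi -1.574 ydown [-0.001 -0.    -1.   ] w 0.299 F [ 0.5  0.6 -0.2]
shift cm [ -0.15   2.31 -14.19] turn [-0.    -0.003  0.001] rows>= 3.4481135818134097 0.03013707087858472
```

View pics/w9.png

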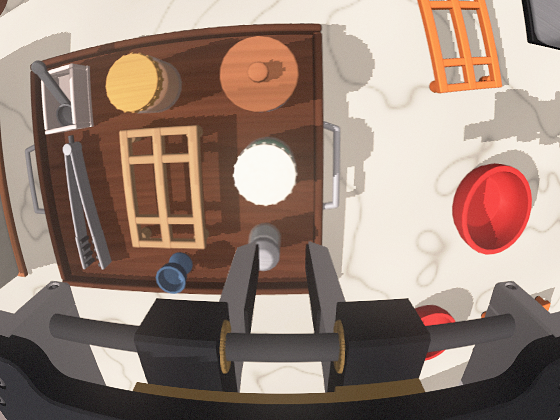

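View pics/s9.png

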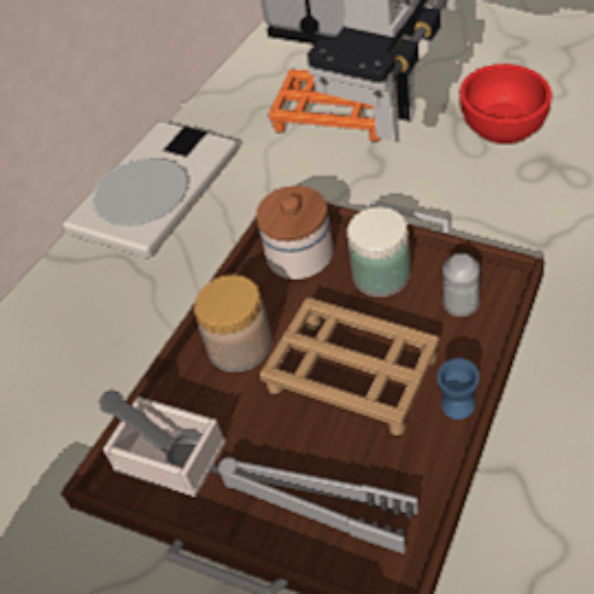

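The wrist and side views show the trivet standing flat in the middle row (wrist corners (121,131), (201,126), (205,247), (132,246)), clear of everything. The big bowl is at wrist (492,208). Now I measure both.

Run:
```python
from h import *
import json
c={k:np.array(v) for k,v in json.load(open("w9.json")).items()}
T=[onz("wrist",uv,.043,c)[:2] for uv in((120,131),(202,126),(205,247),(132,246))]; print("trivet",np.round(T,4),np.mean(T,0).round(4))
im=cv2.imread("pics/w9.png"); h=cv2.cvtColor(im,cv2.COLOR_BGR2HSV)
m=(((h[...,0]<5)|(h[...,0]>174))&(h[...,1]>150)&(h[...,2]>60)).astype(np.uint8)
k,l,st,ce=cv2.connectedComponentsWithStats(m); i=1+np.argmax(st[1:,4])
ct=cv2.convexHull(max(cv2.findContours((l==i).astype(np.uint8),0,1)[0],key=len))[:,0]
cv2.drawContours(im,[ct],-1,(0,255,0),1)
P=np.array([onz("wrist",p,.058,c)[:2] for p in ct])
A=np.c_[2*P,np.ones(len(P))]; s=np.linalg.lstsq(A,(P**2).sum(1),rcond=None)[0]; r=np.sqrt(s[2]+s[:2]@s[:2]); print("bowl",s[:2],r,P.min(0),P.max(0))
# scene/side
for n in("scene","side"):
    im=cv2.imread(f"pics/{n}0.png")
    hh=cv2.cvtColor(im,cv2.COLOR_BGR2HSV); m=(((hh[...,0]<4)|(hh[...,0]>174))&(hh[...,1]>190)&(hh[...,2]>60)).astype(np.uint8)
    k,l,st,ce=cv2.connectedComponentsWithStats(m); i=1+np.argmax(st[1:,4]); x,y,w,H=st[i,:4]
    # rim: left/right extremes
    ys=np.argwhere(l==i); print(n,[onz(n,q,.058)[:2].round(4) for q in((x,ys[ys[:,1]==x][:,0].mean()),(x+w,ys[ys[:,1]==x+w-1][:,0].mean()),(ys[ys[:,0]==y][:,1].mean(),y))])
```

```text
trivet [[0.6117 0.2705]
 [0.6109 0.1666]
 [0.4653 0.1724]
 [0.4642 0.2728]] [0.538  0.2206]
bowl [ 0.51689945 -0.20007048] 0.06580890957009265 [ 0.45303132 -0.26829349] [ 0.57589413 -0.13079289]
scene [array([ 0.4872, -0.2611]), array([ 0.5502, -0.1602]), array([ 0.4636, -0.1767])]
side [array([ 0.5699, -0.1878]), array([ 0.4536, -0.2154]), array([ 0.5311, -0.2635])]
```

send_rows(motion=[[-0.2, [0.4, 0, 4], [0, 0, 0]], [0, [0.9, 0, 8], [0, 0, 0]], [0.1, [1.4, 0.5, 12], [0, 0, 0]], [0.1, [1.9, 1.5, 16], [0, 0, 0]], [0.1, [2.3, 3, 20], [0, 0, 0]]])

```text
clock: 8.5
tool_pos: [0.5167, -0.1175, 0.1945]
eef_rot: [-0.001, -0.0, -0.707, 0.707]
force: [1.3, -0.6, -0.4]
gripper_width: 0.546
```

send_rows(motion=[[0.1, [0, 0.5, 2], [0, 0, 0]], [0.1, [0, 1, 3], [0, 0, 0]], [0.1, [0, 1, 3], [0, 0, 0]], [0.1, [0, 1, 3], [0, 0, 0]]])

```text
clock: 8.83
tool_pos: [0.5171, -0.146, 0.1843]
eef_rot: [0.001, -0.001, 0.708, -0.707]
force: [0.1, 0.1, 0.4]
gripper_width: 0.548
```

Run:
```python
from h import *
c=env.calibration("wrist");im=env.snapshot("wrist")[:,:,::-1].copy(); cv2.imwrite("pics/w10.png",im)
h=cv2.cvtColor(im,cv2.COLOR_BGR2HSV)
m=(((h[...,0]<5)|(h[...,0]>174))&(h[...,1]>150)&(h[...,2]>60)).astype(np.uint8)
k,l,st,ce=cv2.connectedComponentsWithStats(m); i=1+np.argmax(st[1:,4]);print(st[i])
ct=cv2.convexHull(max(cv2.findContours((l==i).astype(np.uint8),0,1)[0],key=len))[:,0]
P=np.array([onz("wrist",p,.058,c)[:2] for p in ct])
A=np.c_[2*P,np.ones(len(P))]; s=np.linalg.lstsq(A,(P**2).sum(1),rcond=None)[0]; r=np.sqrt(s[2]+s[:2]@s[:2]); print("bowl",s[:2],r,P.min(0),P.max(0),np.abs(np.linalg.norm(P-s[:2],axis=1)-r).max())
go((s[0],s[1]+.058,.036),-np.pi/2)
```

```text
[  285   143   119   116 10584]
bowl [ 0.51369365 -0.20864423] 0.061254177478878596 [ 0.45445985 -0.26991656] [ 0.57430085 -0.14864573] 0.0012484284448770477
clk 8.88 pos [ 0.5174 -0.1457  0.1848] psi -1.567 ydown [ 0.002  0.001 -1.   ] w 0.550 F [-0.3  0.3  0.4]
shift cm [ 0.41 14.88  0.51] turn [ 0.001  0.004 -0.002] rows>= 3.5720435481413455 0.03497712492410012
```

View pics/w10.png

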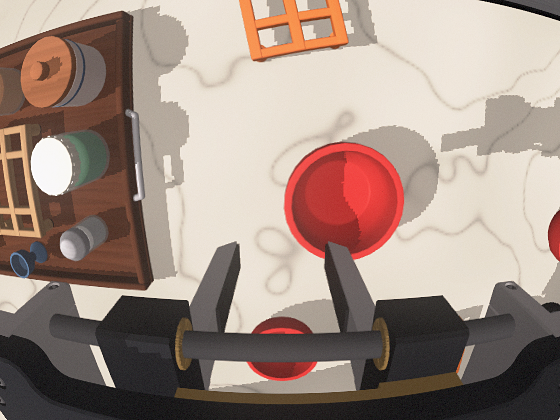

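The big bowl (345,200) fits a circle of r = 61 mm with residual 1.2 mm. The small bowls here are at (282,350) and (558,235). I go down over its +y wall.

send_rows(motion=[[0.1, [0.4, 3, 0.5], [0, 0.004, 0]], [0.1, [0.4, 6, 0.5], [0, 0.004, 0]], [0.1, [0.4, 8.5, 0.5], [0, 0.004, 0]], [0.1, [0.4, 10, 0.5], [0, 0.004, 0]], [0.1, [0.4, 10, 0.5], [0, 0.004, 0]]])

```text
clock: 9.3
tool_pos: [0.5117, -0.1475, 0.0812]
eef_rot: [-0.001, -0.002, 0.709, -0.706]
force: [0.4, 0.9, 0.0]
gripper_width: 0.549
```

Run:
```python
from h import *
im=env.snapshot("wrist")[:,:,::-1]; cv2.imwrite("pics/w11.png",im)
go((.5137,-.2086+.058,.036),-np.pi/2)
```

```text
clk 9.35 pos [ 0.513  -0.1483  0.0835] psi -1.568 ydown [-0.001  0.003 -1.   ] w 0.549 F [ 0.1  0.5 -0.9]
shift cm [-0.07  4.75  0.24] turn [0.003 0.002 0.001] rows>= 1.141572153282503 0.02820744787457385
```

View pics/w11.png

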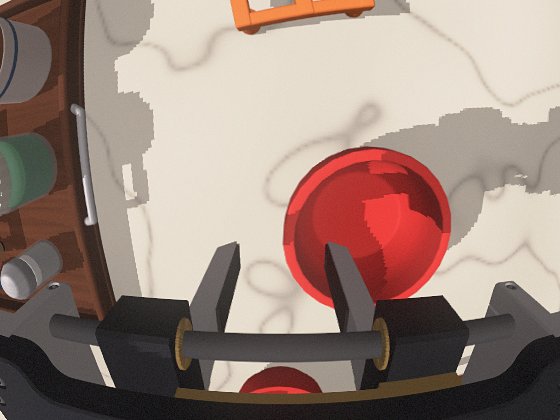

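send_rows(motion=[[0.1, [-0.1, 2, 0.24], [0.003, 0, 0]], [0.1, [-0.1, 4, 0.24], [0.003, 0, 0]], [0.1, [-0.1, 4.75, 0.24], [0.003, 0, 0]], [0.1, [-0.1, 4.75, 0.24], [0.003, 0, 0]], [0.1, [-0.1, 4.75, 0.24], [0.003, 0, 0]]])

```text
clock: 9.77
tool_pos: [0.515, -0.1503, 0.0375]
eef_rot: [-0.002, 0.001, -0.707, 0.707]
force: [0.4, 0.1, 0.2]
gripper_width: 0.545
```

Run:
```python
from h import *
im=env.snapshot("wrist")[:,:,::-1]; cv2.imwrite("pics/w12.png",im)
go((.5137,-.2086+.058,.036),-np.pi/2)
```

```text
clk 9.82 pos [ 0.5154 -0.1507  0.0381] psi -1.568 ydown [ 0.002 -0.002 -1.   ] w 0.549 F [-0.6  0.1 -0.6]
shift cm [ 0.17  0.21 -0.01] turn [-0.002  0.003 -0.002] rows>= 0.06468906704839016 0.03324508563744078
```

View pics/w12.png

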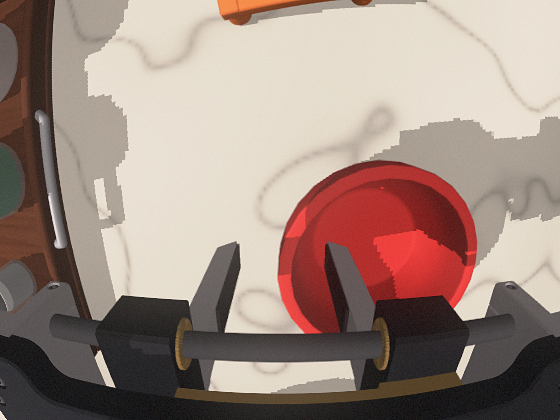

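The wall (column ~285) is midway between the fingers (240 and 327), so I close on it.

send_rows(motion=[[-0.3, [0.15, 0.2, 0], [0, 0, 0]], [-0.8, [0.15, 0.2, 0], [0, 0, 0]], [-1, [0.15, 0.2, 0], [0, 0, 0]], [-1, [0.15, 0.2, 0], [0, 0, 0]], [-1, [0.15, 0.2, 0], [0, 0, 0]]])

```text
clock: 10.23
tool_pos: [0.514, -0.1508, 0.0364]
eef_rot: [-0.002, -0.0, -0.706, 0.708]
force: [-0.3, 0.4, 0.2]
gripper_width: 0.231
```

send_rows(motion=[[-1, [0, 0, 0], [0, 0, 0]], [-1, [0, 0, 0], [0, 0, 0]], [-1, [0, 0, 0], [0, 0, 0]]])

```text
clock: 10.48
tool_pos: [0.5155, -0.1519, 0.0375]
eef_rot: [-0.003, -0.001, -0.706, 0.709]
force: [1.6, -1.9, 2.8]
gripper_width: 0.093
```

Run:
```python
from h import *
im=env.snapshot("wrist")[:,:,::-1]; cv2.imwrite("pics/w13.png",im)
im=env.snapshot("side")[:,:,::-1]; cv2.imwrite("pics/s13.png",cv2.resize(im[120:260,220:420],None,fx=3,fy=3))
go((.5137,-.2086+.058,.036),-np.pi/2)
```

```text
clk 10.58 pos [ 0.5153 -0.1517  0.0375] psi -1.568 ydown [ 0.006 -0.004 -1.   ] w 0.093 F [ 1.5 -1.2  2.1]
shift cm [ 0.16  0.15 -0.12] turn [-0.004  0.003 -0.006] rows>= 0.05916410974786446 0.06225510355334719
```

View pics/w13.png

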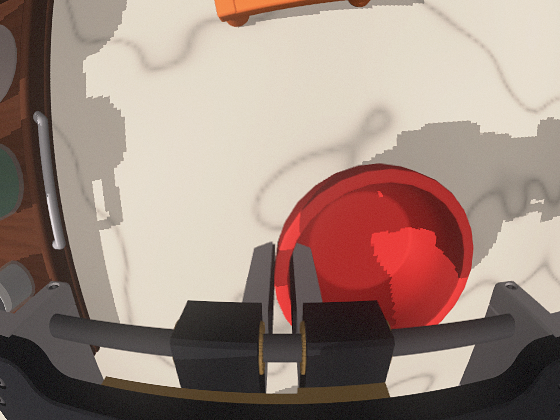

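View pics/s13.png

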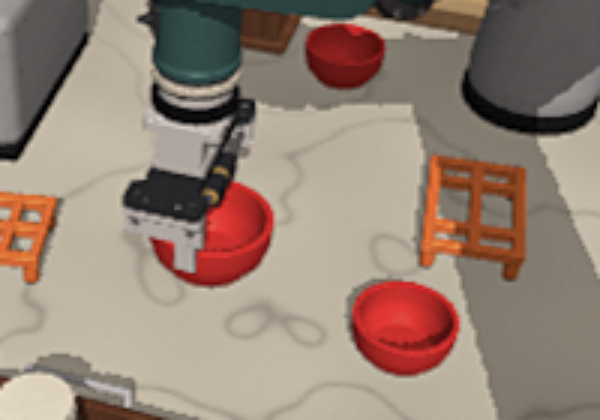

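Gripped: the opening reads 8.7 mm against the 8 mm wall. I lift slowly.

send_rows(motion=[[-1, [0, -1, 0], [0, 0, 0]], [-1, [0, -3, 0], [0, 0, 0]], [-1, [0, -6, 0], [0, 0, 0]], [-1, [0, -9, 0], [0, 0, 0]], [-1, [0, -12, 0], [0, 0, 0]]])

```text
clock: 11.0
tool_pos: [0.5131, -0.1502, 0.1579]
eef_rot: [-0.002, 0.0, -0.707, 0.708]
force: [0.7, 0.3, -1.1]
gripper_width: 0.086
```

send_rows(motion=[[-1, [0, -2, 0], [0, 0, 0]], [-1, [0, -4, 0], [0, 0, 0]], [-1, [0, -5, 0], [0, 0, 0]], [-1, [0, -5, 0], [0, 0, 0]]])

```text
clock: 11.33
tool_pos: [0.5138, -0.1502, 0.2107]
eef_rot: [-0.003, -0.001, -0.706, 0.708]
force: [0.2, 0.5, -1.0]
gripper_width: 0.083
```

Run:
```python
from h import *
c=env.calibration("wrist");im=env.snapshot("wrist")[:,:,::-1].copy(); cv2.imwrite("pics/w14.png",im)
im2=env.snapshot("side")[:,:,::-1]; cv2.imwrite("pics/s14.png",cv2.resize(im2[60:260,200:420],None,fx=2.7,fy=2.7))
s,p,R=tool(); zr=p[2]+.0205
h=cv2.cvtColor(im,cv2.COLOR_BGR2HSV)
m=(((h[...,0]<5)|(h[...,0]>174))&(h[...,1]>150)&(h[...,2]>60)).astype(np.uint8)
k,l,st,ce=cv2.connectedComponentsWithStats(m); i=1+np.argmax(st[1:,4])
ct=cv2.convexHull(max(cv2.findContours((l==i).astype(np.uint8),0,1)[0],key=len))[:,0]
P=np.array([onz("wrist",q,zr,c)[:2] for q in ct if q[1]<235])
A=np.c_[2*P,np.ones(len(P))]; q=np.linalg.lstsq(A,(P**2).sum(1),rcond=None)[0]; print("bowl",q[:2],np.sqrt(q[2]+q[:2]@q[:2]),"rel",q[:2]-p[:2])
go((.538,.222+.058,.22),-np.pi/2)
```

```text
bowl [ 0.508827   -0.20462603] 0.062008044874166196 rel [-0.00361362 -0.05485725]
clk 11.43 pos [ 0.5124 -0.1498  0.2069] psi -1.568 ydown [ 0. -0. -1.] w 0.086 F [-0.3  1.1 -0.8]
shift cm [ -2.68  -1.32 -42.97] turn [-0.     0.003 -0.   ] rows>= 10.329162338242417 0.023066038003791752
```

View pics/w14.png

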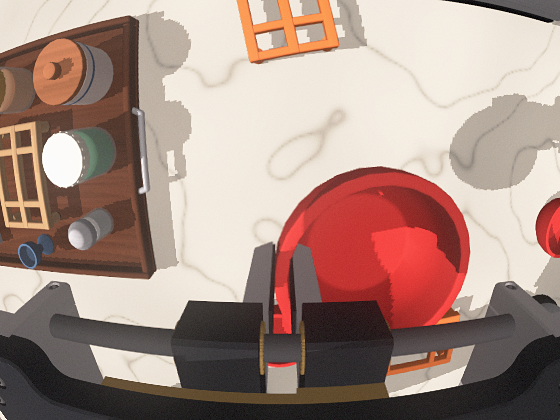

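View pics/s14.png

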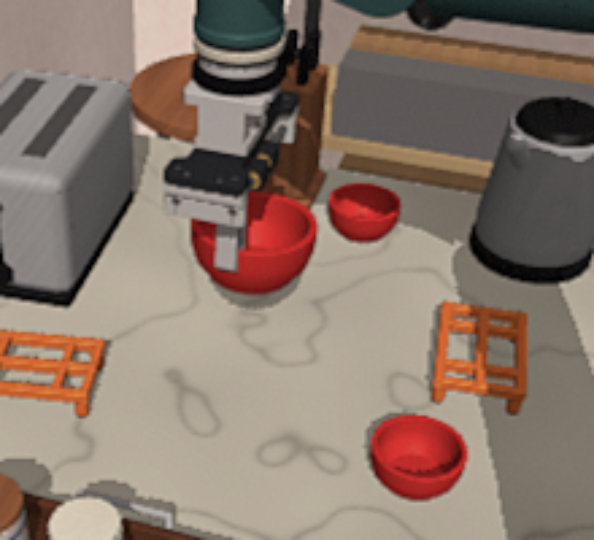

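The bowl hangs level from the wrist and side views. I carry it over the tray, with its foot at about 0.17 m against a tallest item of about 0.10 m.

send_rows(motion=[[-1, [-0.2, -0.3, -3], [0, 0, 0]], [-1, [-0.4, -0.6, -6.5], [0, 0, 0]], [-1, [-0.7, -1, -10.5], [0, 0, 0]], [-1, [-1, -1.3, -14.5], [0, 0, 0]], [-1, [-1.3, -1.3, -18.5], [0, 0, 0]]])

```text
clock: 11.85
tool_pos: [0.5238, 0.0369, 0.218]
eef_rot: [-0.0, -0.002, 0.707, -0.707]
force: [-0.2, -0.2, -1.3]
gripper_width: 0.087
```

send_rows(motion=[[-1, [-0.4, 0, -4], [0, 0, 0]], [-1, [-0.7, 0, -8], [0, 0, 0]], [-1, [-1, 0, -12], [0, 0, 0]], [-1, [-1.3, 0, -15.5], [0, 0, 0]], [-1, [-1.6, 0, -19], [0, 0, 0]]])

```text
clock: 12.27
tool_pos: [0.538, 0.2288, 0.215]
eef_rot: [0.002, 0.004, -0.707, 0.708]
force: [1.0, 0.1, -0.8]
gripper_width: 0.088
```

Run:
```python
from h import *
go((.541,.2785,.22),-np.pi/2)
```

```text
clk 12.27 pos [0.538  0.2288 0.215 ] psi -1.568 ydown [-0.008 -0.001 -1.   ] w 0.088 F [ 1.   0.1 -0.8]
shift cm [-0.31 -0.5  -4.97] turn [-0.001  0.003  0.008] rows>= 1.2003845985846173 0.06851381387550252
```

send_rows(motion=[[-1, [-0.2, 0, -2.5], [0, 0.003, 0.004]], [-1, [-0.3, 0, -4], [0, 0.003, 0.008]], [-1, [-0.3, 0, -5], [0, 0.003, 0.008]], [-1, [-0.3, 0, -5], [0, 0.003, 0.008]], [-1, [-0.3, 0, -5], [0, 0.003, 0.008]]])

```text
clock: 12.68
tool_pos: [0.5407, 0.2779, 0.2142]
eef_rot: [0.001, 0.0, -0.706, 0.708]
force: [-0.1, -0.9, -0.9]
gripper_width: 0.088
```

Run:
```python
from h import *
im=env.snapshot("wrist")[:,:,::-1].copy(); cv2.imwrite("pics/w15.png",im)
go((.541,.2785,.13),-np.pi/2)
im2=env.snapshot("scene")[:,:,::-1]; cv2.imwrite("pics/sc15.png",cv2.resize(im2[60:260,280:500],None,fx=2.7,fy=2.7))
im2=env.snapshot("side")[:,:,::-1]; cv2.imwrite("pics/s15.png",cv2.resize(im2[150:420,60:330],None,fx=2.2,fy=2.2))
```

```text
clk 12.73 pos [0.541  0.2774 0.2147] psi -1.573 ydown [-0.001 -0.002 -1.   ] w 0.085 F [ 0.2  0.1 -1.1]
shift cm [-0.01  8.47 -0.13] turn [-0.002 -0.002  0.001] rows>= 2.0314685658625664 0.024543101416525298
```

View pics/w15.png

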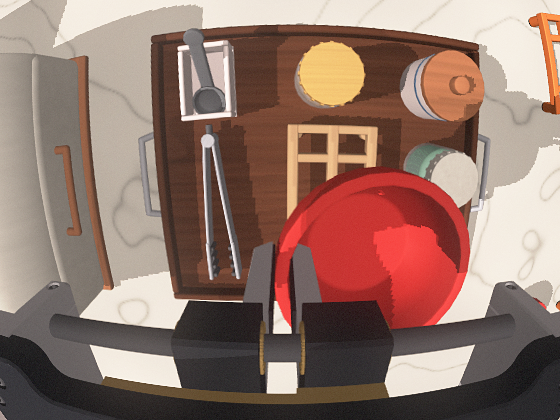

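View pics/s15.png

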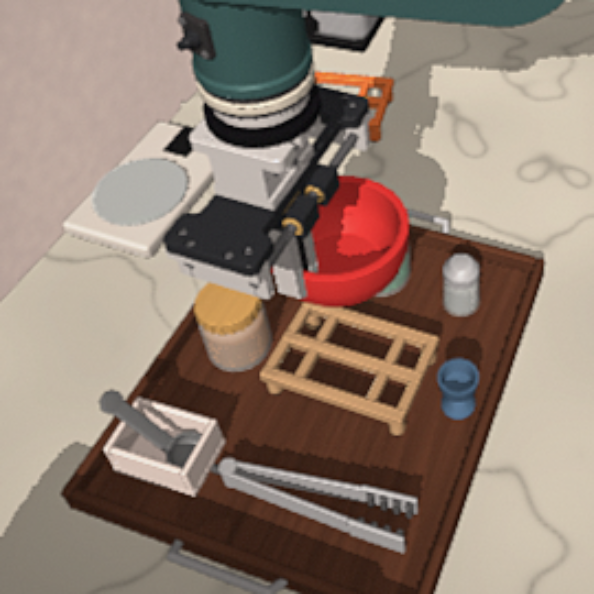

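The trivet's far edge is at (288–378,126) in the wrist view, with the bowl over it. I check the centring and descend.

Run:
```python
from h import *
c=env.calibration("wrist"); im=cv2.imread("pics/w15.png")
a=onz("wrist",(288,126),.043,c);b=onz("wrist",(378,127),.043,c); print("trivet far corners",a,b,"centre",((a+b)/2-[.075,0,0])[:2].round(4))
s,p,R=tool()
h=cv2.cvtColor(im,cv2.COLOR_BGR2HSV)
m=(((h[...,0]<5)|(h[...,0]>174))&(h[...,1]>150)&(h[...,2]>60)).astype(np.uint8)
k,l,st,ce=cv2.connectedComponentsWithStats(m); i=1+np.argmax(st[1:,4])
ct=cv2.convexHull(max(cv2.findContours((l==i).astype(np.uint8),0,1)[0],key=len))[:,0]
P=np.array([onz("wrist",q,p[2]+.0205,c)[:2] for q in ct if q[1]<235])
A=np.c_[2*P,np.ones(len(P))]; q=np.linalg.lstsq(A,(P**2).sum(1),rcond=None)[0]; print("bowl",q[:2],np.sqrt(q[2]+q[:2]@q[:2]),P.min(0),P.max(0))
```

```text
trivet far corners [0.61123261 0.27044416 0.043     ] [0.61256942 0.17089765 0.043     ] centre [0.5369 0.2207]
bowl [0.53801165 0.22422098] 0.06100681384504253 [0.56067394 0.16687369] [0.59929639 0.27834034]
```

send_rows(motion=[[-1, [0, 2.5, 0.15], [0, 0, 0]], [-1, [0, 5.5, 0.15], [0, 0, 0]], [-1, [0, 8.5, 0.15], [0, 0, 0]], [-1, [0, 10.5, 0.15], [0, 0, 0]], [-1, [0, 11.5, 0.15], [0, 0, 0]]])

```text
clock: 13.25
tool_pos: [0.5396, 0.2733, 0.0967]
eef_rot: [0.003, 0.0, -0.706, 0.709]
force: [-0.5, 0.2, -1.0]
gripper_width: 0.088
```

send_rows(motion=[[-1, [0, 0.2, 0], [0, 0, 0]], [-1, [0, 0.2, 0], [0, 0, 0]], [-1, [0, 0.2, 0], [0, 0, 0]]])

```text
clock: 13.5
tool_pos: [0.5405, 0.2731, 0.0962]
eef_rot: [0.003, -0.001, -0.706, 0.708]
force: [-0.0, 0.1, -1.5]
gripper_width: 0.086
```

Run:
```python
from h import *
go((.5405,.277,.082),-np.pi/2)
im=env.snapshot("wrist")[:,:,::-1].copy(); cv2.imwrite("pics/w16.png",im)
im2=env.snapshot("side")[:,:,::-1]; cv2.imwrite("pics/s16.png",cv2.resize(im2[150:420,60:330],None,fx=2.2,fy=2.2))
```

```text
clk 13.50 pos [0.5405 0.2731 0.0962] psi -1.576 ydown [-0.003 -0.003 -1.   ] w 0.086 F [-0.   0.1 -1.5]
shift cm [-0.    1.42 -0.39] turn [-0.003 -0.005  0.003] rows>= 0.35385467115237307 0.0552251754642821
```

View pics/w16.png

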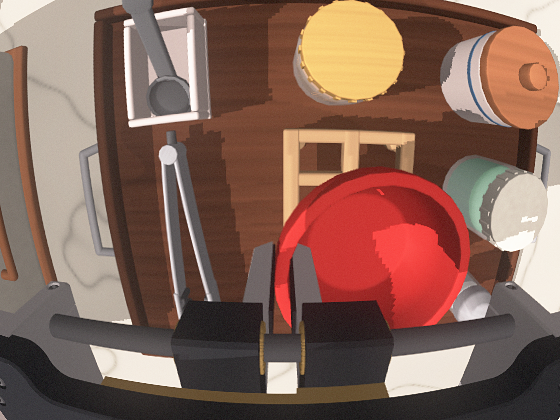

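View pics/s16.png

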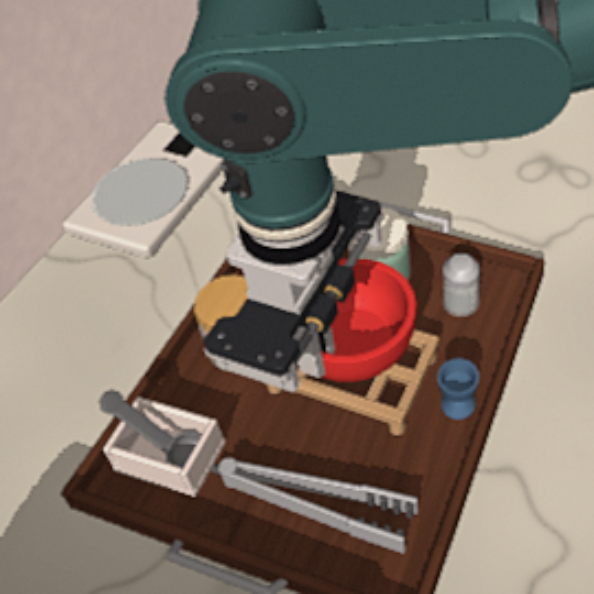

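send_rows(motion=[[-1, [0, 0.3, -0.2], [-0.003, -0.005, 0.003]], [-1, [0, 0.6, -0.4], [-0.003, -0.005, 0.003]], [-1, [0, 0.9, -0.4], [-0.003, -0.005, 0.003]], [-1, [0, 1.1, -0.4], [-0.003, -0.005, 0.003]], [-1, [0, 1.1, -0.4], [-0.003, -0.005, 0.003]]])

```text
clock: 14.02
tool_pos: [0.5403, 0.2775, 0.0851]
eef_rot: [-0.0, 0.0, -0.707, 0.707]
force: [-0.2, -0.8, -1.8]
gripper_width: 0.09
```

Run:
```python
from h import *
c=env.calibration("wrist");im=env.snapshot("wrist")[:,:,::-1].copy(); cv2.imwrite("pics/w17.png",im)
s,p,R=tool()
h=cv2.cvtColor(im,cv2.COLOR_BGR2HSV)
m=(((h[...,0]<5)|(h[...,0]>174))&(h[...,1]>150)&(h[...,2]>60)).astype(np.uint8)
k,l,st,ce=cv2.connectedComponentsWithStats(m); i=1+np.argmax(st[1:,4])
ct=cv2.convexHull(max(cv2.findContours((l==i).astype(np.uint8),0,1)[0],key=len))[:,0]
P=np.array([onz("wrist",q,p[2]+.0205,c)[:2] for q in ct if q[1]<235])
A=np.c_[2*P,np.ones(len(P))]; q=np.linalg.lstsq(A,(P**2).sum(1),rcond=None)[0]; print("bowl",q[:2],np.sqrt(q[2]+q[:2]@q[:2]),P.min(0),P.max(0))
go((.5405,.277,.080),-np.pi/2)
for uv in ((284,130),(416,132)): print(onz("wrist",uv,.043,c))
```

```text
bowl [0.53805928 0.22439436] 0.06042091794775303 [0.56223184 0.16792242] [0.59866967 0.27764084]
clk 14.07 pos [0.5405 0.2775 0.0853] psi -1.570 ydown [ 0.001 -0.    -1.   ] w 0.089 F [-0.6  0.1 -1.4]
shift cm [-0.    0.53  0.05] turn [-0.     0.    -0.001] rows>= 0.1287932806652905 0.005306553462675655
[0.61259049 0.27632835 0.043     ]
[0.61445529 0.18164316 0.043     ]
```

View pics/w17.png

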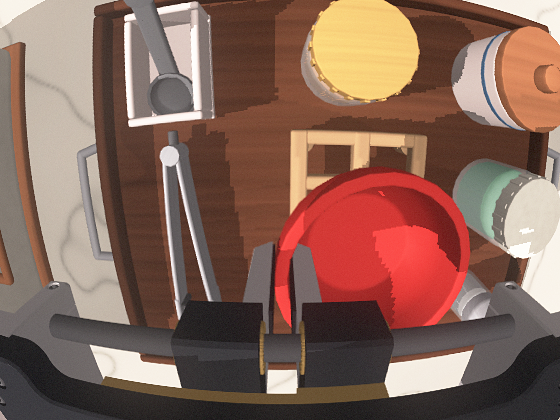

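Run:
```python
from h import *
c=env.calibration("wrist")
a=onz("wrist",(291,131),.043,c);b=onz("wrist",(428,136),.043,c); print(a,b,((a+b)/2-[.075,0,0])[:2])
for uv in((353,133),(371,134)): print(onz("wrist",uv,.043,c))
im=cv2.imread("pics/w17.png"); cv2.imwrite("pics/c17.png",cv2.resize(im[110:220,270:450],None,fx=4,fy=4,interpolation=cv2.INTER_CUBIC))
```

```text
[0.61206343 0.27158096 0.043     ] [0.61230352 0.17156531 0.043     ] [0.53718348 0.22157313]
[0.61155223 0.22876518 0.043     ]
[0.61134944 0.21578509 0.043     ]
```

View pics/c17.png

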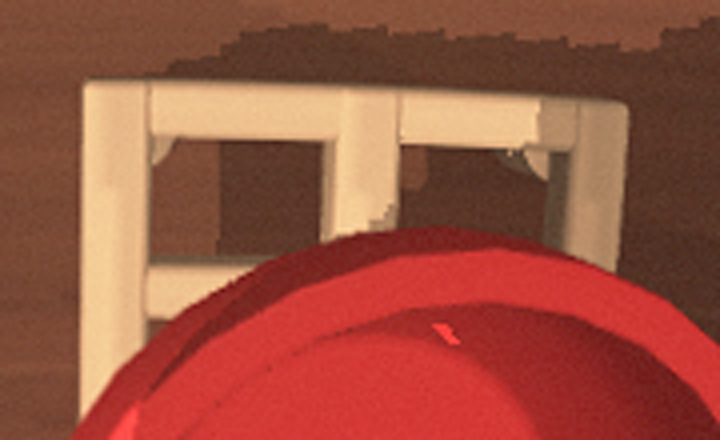

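Run:
```python
from h import *
from scipy.optimize import least_squares
c=env.calibration("wrist"); im=cv2.imread("pics/w17.png");s,p,R=tool()
h=cv2.cvtColor(im,cv2.COLOR_BGR2HSV)
m=(((h[...,0]<5)|(h[...,0]>174))&(h[...,1]>150)&(h[...,2]>60)).astype(np.uint8)
k,l,st,ce=cv2.connectedComponentsWithStats(m); i=1+np.argmax(st[1:,4])
ct=max(cv2.findContours((l==i).astype(np.uint8),0,1)[0],key=len)[:,0]
ct=np.array([q for q in ct if (q[1]<230 and q[0]>300) or (q[1]<320 and q[0]>400)])
P=np.array([onz("wrist",q,p[2]+.0205,c)[:2] for q in ct])
for r in(.061,.062): 
    o=least_squares(lambda x:np.linalg.norm(P-x,axis=1)-r,[.54,.22]); print(r,o.x,np.abs(o.fun).max())
o=least_squares(lambda x:np.linalg.norm(P-x[:2],axis=1)-x[2],[.54,.22,.062]);print(o.x,np.abs(o.fun).max())
```

```text
0.061 [0.53708957 0.22410595] 0.0015367198981384583
0.062 [0.53607147 0.22488257] 0.001336109428687969
[0.535735   0.22513975 0.06233019] 0.0012686500648285484
```

Bowl centre is (0.536, 0.225) and trivet centre (0.537, 0.222). I correct by 3 mm in y and lower slowly.

send_rows(motion=[[-1, [-0.1, 0, 0.3], [0, 0, 0]], [-1, [-0.1, 0.1, 0.3], [0, 0, 0]], [-1, [-0.1, 0.25, 0.3], [0, 0, 0]], [-1, [-0.1, 0.35, 0.3], [0, 0, 0]]])

```text
clock: 14.4
tool_pos: [0.5418, 0.2748, 0.0823]
eef_rot: [0.001, 0.0, 0.707, -0.707]
force: [-0.5, 1.3, 2.5]
gripper_width: 0.086
```

send_rows(motion=[[-1, [0, 0.1, 0], [0, 0, 0]], [-1, [0, 0.15, 0], [0, 0, 0]]])

```text
clock: 14.57
tool_pos: [0.5422, 0.2751, 0.0817]
eef_rot: [0.001, 0.001, 0.708, -0.707]
force: [-0.2, 1.3, 3.3]
gripper_width: 0.087
```

send_rows(motion=[[-1, [0, 0.1, 0], [0, 0, 0]], [-1, [0, 0.15, 0], [0, 0, 0]], [-1, [0, 0.15, 0], [0, 0, 0]]])

```text
clock: 14.82
tool_pos: [0.5425, 0.2754, 0.081]
eef_rot: [0.001, 0.001, 0.708, -0.706]
force: [-0.4, 0.7, 5.2]
gripper_width: 0.088
```

Run:
```python
from h import *
go((.5405,.277,.080),-np.pi/2)
im2=env.snapshot("side")[:,:,::-1]; cv2.imwrite("pics/s18.png",cv2.resize(im2[250:370,140:290],None,fx=4.5,fy=4.5,interpolation=cv2.INTER_CUBIC))
```

```text
clk 14.82 pos [0.5425 0.2754 0.081 ] psi -1.571 ydown [ 0.004  0.002 -1.   ] w 0.088 F [-0.4  0.7  5.2]
shift cm [ 0.2   0.1  -0.16] turn [ 0.002  0.    -0.004] rows>= 0.06518447425737325 0.0337226831462028
```

View pics/s18.png

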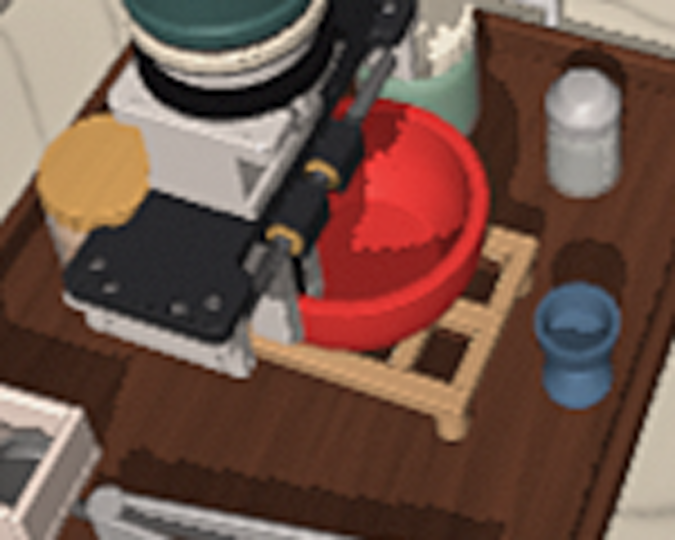

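Seated within about 1 mm (z = 0.081 against 0.080 expected, 5 N), so I release.

send_rows(motion=[[-0.8, [0, 0, 0], [0, 0, 0]], [-0.6, [0, 0, 0], [0, 0, 0]], [-0.4, [0, 0, 0], [0, 0, 0]], [-0.3, [0, 0, 0], [0, 0, 0]], [-0.3, [0, 0, 0], [0, 0, 0]]])

```text
clock: 15.28
tool_pos: [0.5423, 0.2751, 0.0803]
eef_rot: [0.001, 0.001, 0.708, -0.707]
force: [0.3, -0.2, -0.1]
gripper_width: 0.336
```

Run:
```python
from h import *
go((.5405,.277,.080),-np.pi/2)
im=env.snapshot("wrist")[:,:,::-1].copy(); cv2.imwrite("pics/w19.png",im)
```

```text
clk 15.28 pos [0.5423 0.2751 0.0803] psi -1.571 ydown [ 0.003  0.002 -1.   ] w 0.336 F [ 0.3 -0.2 -0.1]
shift cm [ 0.18  0.03 -0.19] turn [ 0.002  0.    -0.003] rows>= 0.06205395667706394 0.026282228517194688
```

View pics/w19.png

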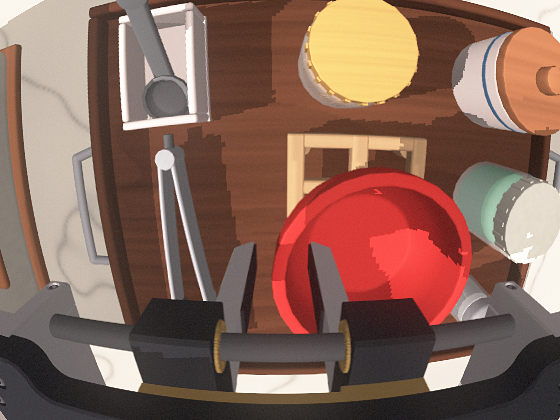

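Fingers clear both sides of the wall (finger columns 250 and 315, wall ~280) with no force. I rise straight up, then move back to look.

send_rows(motion=[[-0.3, [0, -1.5, 0], [0, 0, 0]], [-0.3, [0, -4, 0], [0, 0, 0]], [-0.3, [0, -7.5, 0], [0, 0, 0]], [-0.3, [0, -11.5, 0], [0, 0, 0]], [-0.3, [0, -15, 0], [0, 0, 0]]])

```text
clock: 15.75
tool_pos: [0.5417, 0.2748, 0.2324]
eef_rot: [0.001, 0.001, 0.708, -0.707]
force: [0.4, 1.1, -0.5]
gripper_width: 0.351
```

send_rows(motion=[[-0.3, [2, 0, 2], [0, 0, 0]], [-0.3, [4, 0, 4], [0, 0, 0]], [-0.3, [6, 0, 6], [0, 0, 0]], [-0.3, [8, 0, 7], [0, 0, 0]], [-0.3, [8, 0, 7], [0, 0, 0]]])

```text
clock: 16.17
tool_pos: [0.4593, 0.2032, 0.2327]
eef_rot: [0.001, 0.001, 0.708, -0.707]
force: [0.3, 0.8, -0.6]
gripper_width: 0.352
```

Run:
```python
from h import *
import json
c=env.calibration("wrist");im=env.snapshot("wrist")[:,:,::-1].copy(); cv2.imwrite("pics/w20.png",im)
json.dump({k:np.asarray(v).tolist() for k,v in c.items()},open("w20.json","w"))
im2=env.snapshot("side")[:,:,::-1]; cv2.imwrite("pics/s20f.png",im2);cv2.imwrite("pics/s20.png",cv2.resize(im2[220:420,80:320],None,fx=3,fy=3,interpolation=cv2.INTER_CUBIC))
im2=env.snapshot("scene")[:,:,::-1]; cv2.imwrite("pics/sc20.png",cv2.resize(im2[105:250,295:480],None,fx=4,fy=4,interpolation=cv2.INTER_CUBIC))
h=cv2.cvtColor(im,cv2.COLOR_BGR2HSV)
m=(((h[...,0]<5)|(h[...,0]>174))&(h[...,1]>150)&(h[...,2]>60)).astype(np.uint8)
k,l,st,ce=cv2.connectedComponentsWithStats(m); i=1+np.argmax(st[1:,4])
ct=cv2.convexHull(max(cv2.findContours((l==i).astype(np.uint8),0,1)[0],key=len))[:,0]
P=np.array([onz("wrist",q,.101,c)[:2] for q in ct])
A=np.c_[2*P,np.ones(len(P))]; s=np.linalg.lstsq(A,(P**2).sum(1),rcond=None)[0]; r=np.sqrt(s[2]+s[:2]@s[:2]); print("bowl",s[:2],r,P.min(0),P.max(0),np.abs(np.linalg.norm(P-s[:2],axis=1)-r).max())
```

```text
bowl [0.53632722 0.21991575] 0.0616721338622284 [0.47459491 0.15857341] [0.59719541 0.28182719] 0.0008981986848503598
```

View pics/w20.png

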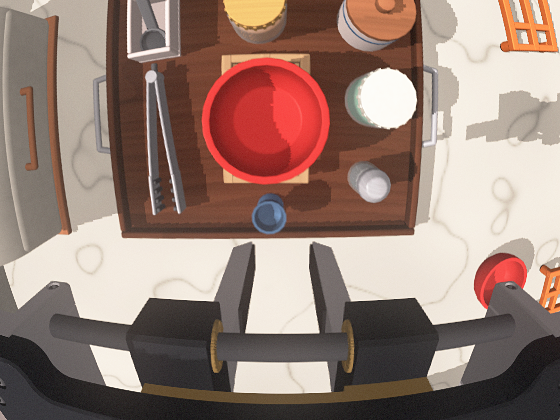

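View pics/s20.png

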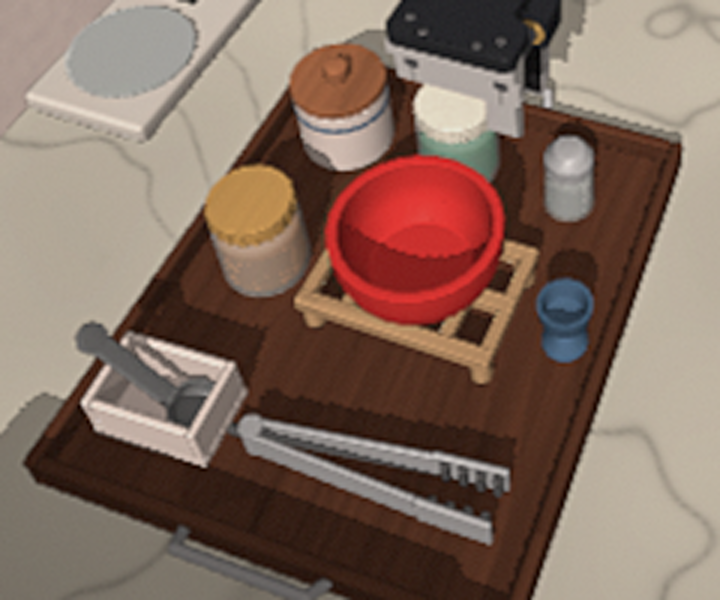

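View pics/sc20.png

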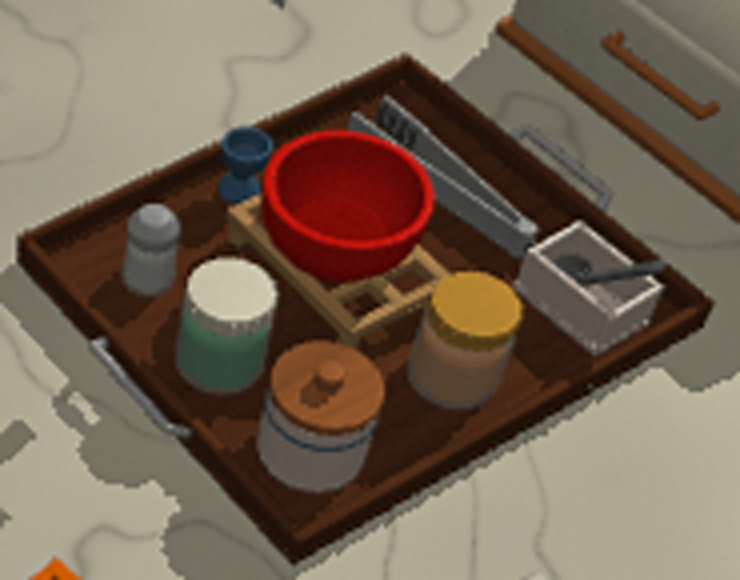

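All three views show the bowl level on the trivet and the seven things in place. I check the centring and compare the side pictures before and after.

Run:
```python
from h import *
import json
c={k:np.array(v) for k,v in json.load(open("w20.json")).items()}
T=[onz("wrist",uv,.043,c)[:2] for uv in((222,55),(310,54),(309,183),(222,183))]; print(np.round(T,4),np.mean(T,0))
a=cv2.imread("pics/side0.png").astype(int);b=cv2.imread("pics/s20f.png").astype(int)
d=(np.abs(a-b).max(2)>45).astype(np.uint8)
k,l,st,ce=cv2.connectedComponentsWithStats(d)
for s in st[1:]:
    if s[4]>8 and s[1]>220: print(s)
```

```text
[[0.6127 0.2712]
 [0.6123 0.1723]
 [0.4633 0.1721]
 [0.4635 0.2741]] [0.5379545  0.22241449]
[ 512  234   48   65 1092]
[243 249  11  17 128]
[501 265  20   8  56]
[ 178  272   81   76 3363]
[554 287   6  12  18]
[ 465  298   95   85 4616]
[486 317   5   7  20]
[464 330  22   7  41]
```

Bowl and trivet centres agree within 3 mm. On the tray, only the trivet and bowl area changed, plus the gripper in view. I hand the job in.

Run:
```python
from workcell import env
print(env.get_state()["clock"],env.finish_job())
```

```text
the job is handed in; nothing more can be done
16.3167 None
```

I set the light wood trivet down in the free middle row of the tray, between the egg cup and the lentil jar, then stood the largest red bowl on its middle. I handed the job in at 16.3 s, with the arm clear of everything.

**Last checks**
- **Centring:** the bowl centre is about 3 mm from the trivet centre, at (0.536, 0.220) against (0.538, 0.222). That is close to the accuracy of the camera calibration.
- **Level:** all three cameras show the trivet and bowl standing level. I judged this by eye and did not measure tilt.
- **Other things on the tray:** comparing the side view before and after, only the trivet and bowl area changed on the tray, plus a small patch where the gripper was in view.
- **Forces:** the highest I read while setting down was about 8 N, and neither item was dropped.

**Disagreement:** the scene and side cameras differed from each other by about 5–10 mm. I therefore relied on close wrist-camera views, which agreed with each other within about 3 mm when held close.

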